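# Gauge a shelving-foot stud, then hang up the passed totes

## Robot

A 6-joint arm with a two-finger parallel gripper is mounted at the origin on the work surface. World frame = base frame: x ahead of the robot, y to its left, z up, the work surface at z = 0. Lengths are in m, angles in rad, forces in N, time in s.
With the tool pointing down it reaches from about 0.35 to 0.8 m from the base axis. Payload 7.3 kg.
Tool frame: the origin (TCP) lies on the mounting face of the last link; the fingertips stand 173 mm ahead of it and the grasp point (between the pads) lies 155 mm ahead of it; z points along the fingers, x is the direction in which the jaws open and shut, and the axes are right-handed (so a half turn about z gives the same grasp; the last joint's range is limited). The gripper opens to 85 mm and grips with 20 to 120 N. Pads are 22 mm wide; open, the fingers measure 114 mm over their backs; the gripper's body (76 mm by 85 mm) begins 54 mm behind the grasp point. The pads swing forward as they close: fully open they stand 13 mm farther back than shut.
Start: joints at [-1.322, 0.342, 1.524, -0, 1.275, -0.146], TCP at [0.202, -0.485, 0.405] pointing down, gripper open.
Joint ranges: [-2.53, 2.53], [-0.77, 2.02], [0.04, 2.7], [-1, 4.14], [0.28, 2.66], [-3.11, 3.11]. Speed limits (rad/s): [2.57, 2.57, 3.14, 3.14, 3.14, 3.14].

## Interface

Orientations are given as a 3x3 rotation matrix whose columns are the frame's x, y, z axes.
In Python, from cell import r, eyes gives the robot as it stands.
- The arm moves only by the tool step_arm, never from a script. Its argument "plan" is a list of rows, each a list of 7 numbers: the shift along the tool's x, y, z in mm, then the turn, a rotation vector about the tool's x, y, z in rad, then the finger opening in mm, from 0 to 85.4. A call has 1 to 8 rows; each row is the pose to reach, as a shift and turn from the pose commanded when the call began, along the tool's axes at that moment; what a row does not reach only later rows make up. A row lasts 1/8 s, in which the tool goes at most 62.5 mm and 10.7 degrees, less where a joint would pass 70% of its speed; a pose out of reach is approached as far as the arm can. A call with a gripper value outside its range is refused whole. The fingers move at their own pace and stop on an object; the grip force is fixed at half the most. Time passes only in rows, so rows that repeat a pose let the fingers close. It gives the time, the measured TCP pose, the force and the opening at its end, in the units of the state.
- r.read_state(): the state, without advancing time (a new reading comes with each control period).
- eyes.grab_frame(name): name is "side" or "top"; returns a dict with "pixels" (384x512x3 uint8, blue, green, red), "z_map" (384x512 float32, m along the optical axis (not along the pixel's ray), 0 where there is no reading), "fovy" (degrees; the focal length in pixels is half the picture's height over the tangent of half this angle, whatever the lens; pixels are square), "cx", "cy" (the principal point, pixels), "R" (3x3) and "t" (3): a world point X has camera coordinates R X + t. Camera axes: x right, y down, z forward; pixel columns grow to the right and rows downward; lengths in m; the calibration is good to about 2 mm. A picture is of the moment at which its call begins.
- r.finish_job(): hands the job in, once; it reports no verdict.
The state is a dict: "clock": time; "joint_positions": joint angles; "joint_velocities": joint speeds; "joint_torque": joint torques, N m; "position": TCP position; "orientation": TCP orientation; "contact_force": force on the tool from outside, world axes, zero at the start; "ft_torque": the same for the moment, N m; "opening": finger opening in m.
Only numpy, scipy, OpenCV 4.12 (cv2) and the standard library are available. Lean on these libraries where they do the work, as an engineer would, in place of code of your own. Each camera call takes 0.05 s, during which the arm holds its last target. There are 200 camera calls.

## Task

Check the thread of the shelving foot before its batch is released: take the brush from its stand, dip its tip into the oil pot, dab the end of the stud with it and put the brush back in its stand. Then screw the ring gauge clockwise down the stud until you feel the resistance rise at the shoulder (one to two turns), and back it off a quarter of a turn so that it does not bind. The batch has then passed: only now hang every parts tote that is there (two or three) by its handle on the rack, one to a hook, leaving the other things on the desk alone.

Things in the scene. Friction and masses are not known exactly. Their poses are not given: they have to be found in the camera images.
- foot: Shelving foot, fixed: oxide-red plate 100 x 100 x 12 mm with a round shoulder (34 mm diameter, top 45 mm above the desk, red washer on it) and a steel threaded stud, 22 mm diameter, that stands upright from the shoulder to 91 mm above the desk. Origin: centre of the plate's underside, on the stud's axis.
- stud_end (a point): Centre of the stud's top end face, 91 mm above the desk, above the foot's origin.
- gauge (a joint): Turn of the ring gauge in rad, growing as it is screwed down (clockwise from above). Starts between 4.5 and 8.5, meets the shoulder at 15.0. It sinks 6 mm a turn (0.95 mm per rad). Turning takes about 0.06 N m; at 15.0 it seats firmly: the torque jumps and it goes no further (held on a 40 N grip, the fingers then slip round it at about 1 N m). It stays where it is left.
- gauge_mid (a point): Middle of the brass ring gauge, on its axis (the stud's axis): a knurled ring 46 mm in outer diameter and 18 mm high, with a red index mark on top; this point is 9 mm below its top face and sinks with it, to 54 mm above the desk when seated.
- pot: Oil pot, fixed: steel, round, with a yellow band, 76 mm outer diameter at the rim, wall 4 mm, 45 mm high, inner floor 6 mm above the desk. Empty enough to dip into freely. Origin: centre of its underside.
- stand: Brush stand, fixed: dark wooden block 80 x 80 mm, 55 mm high, with a 29 mm round through hole in its middle. Origin: centre of its underside.
- brush: Oil brush, loose, 130 mm long, 50 g, standing tip down in the stand; its z axis runs up from the tip. From the tip: bristles 12 mm diameter to 30 mm, ferrule 16 mm diameter to 50 mm, red collar 40 mm diameter at 50 to 56 mm (rests on the stand's top), wooden handle 18 mm diameter from 56 to 130 mm. Origin: centre of the tip's end face, 5 mm above the desk when in the stand.
- tote0: Blue parts tote, loose, about 130 g, may be absent: open tray 60 mm (its x) by 84 mm (its y), 42 mm high; two steel uprights at y = -40 and +40 mm carry a straight wooden handle bar along y, 10 mm thick in x, 12 mm high, 84 mm long, underside 106 mm and top 118 mm above the tray's underside. Origin: centre of its underside.
- tote1: Yellow parts tote, loose, about 130 g, may be absent: open tray 60 mm (its x) by 84 mm (its y), 42 mm high; two steel uprights at y = -40 and +40 mm carry a straight wooden handle bar along y, 10 mm thick in x, 12 mm high, 84 mm long, underside 106 mm and top 118 mm above the tray's underside. Origin: centre of its underside.
- tote2: Green parts tote, loose, about 130 g, may be absent: open tray 60 mm (its x) by 84 mm (its y), 42 mm high; two steel uprights at y = -40 and +40 mm carry a straight wooden handle bar along y, 10 mm thick in x, 12 mm high, 84 mm long, underside 106 mm and top 118 mm above the tray's underside. Origin: centre of its underside.
- tote0_bail (a point): Middle of the underside of the blue tote's handle bar, 106 mm above its origin.
- tote1_bail (a point): Middle of the underside of the yellow tote's handle bar, 106 mm above its origin.
- tote2_bail (a point): Middle of the underside of the green tote's handle bar, 106 mm above its origin.
- rack: Hook rack, fixed: oxide-red frame, base 90 x 400 mm, crossbar top 128 mm up, three steel hooks 118 mm apart pointing along its -x, towards the robot. Each is an 8 mm round bar: a level arm (top 174 mm above the desk) from a riser at rack x = 6 mm to x = -72 mm, then sloping up and out to a tip at x = -86 mm, 194 mm above the desk. Origin: centre of its underside.
- hook0 (a point): Place on top of the level arm of the left hook (seen from the robot) where a tote's handle should rest: rack x = -45 mm, y = 118 mm, 174 mm above the desk.
- hook1 (a point): Place on top of the level arm of the middle hook (seen from the robot) where a tote's handle should rest: rack x = -45 mm, y = 0 mm, 174 mm above the desk.
- hook2 (a point): Place on top of the level arm of the right hook (seen from the robot) where a tote's handle should rest: rack x = -45 mm, y = -118 mm, 174 mm above the desk.
- tape: Bystander: roll of paper tape lying flat, 100 mm diameter, 48 mm high, loose.
- nutjar: Bystander: amber jar, 64 mm diameter, 75 mm high.
- spanner: Bystander: spanner lying on the desk.
- locknut: Bystander: steel hexagon lock nut lying flat, about 38 mm across, 16 mm high, loose.

How it is judged:
By the outcome, as a careful person would: the job done as asked, in the order asked, and still so for the second after the job is handed in, with the robot touching nothing.
Of tote0, tote1, tote2 only 2 to 3 are there at a start; the rules pass over those that are not, and their reading is None.
At some moment in a run one of tote0, tote1, tote2 may be knocked a few centimetres aside while the robot is not near it.
It also fails if it takes over 208 s, if anything falls off the work surface, if the arm or the gripper's body presses on something with over 40 N, if the wrist force passes 120 N, or if a joint passes its speed limit or range.

## Working session

There is one attempt and no reset: what is moved stays moved. The work goes in short steps, Python scripts to look and compute and a tool call to move; the robot and the scene stay as the last step left them, time stands still between calls to the robot, and variables do not carry over. Pictures are saved under pics/ and viewed, on a budget of 14 in all, crops included, one or two more only if the job needs it, and the job is handed in when it is done.

Besides the shell and the picture viewer there is one more tool, called after "Call:" as name(argument=value, ...), one argument or row to a line, values as JSON. step_arm: Moves the arm, as the interface text tells. Its arguments: {"type":"object","properties":{"plan":{"type":"array"}},"required":["plan"]}

```bash
ls; mkdir -p pics
python3 - <<'E'
from cell import r, eyes
import cv2, numpy as np
s=r.read_state(); print({k:np.round(v,3).tolist() for k,v in s.items()})
for n in("side","top"):
    f=eyes.grab_frame(n); cv2.imwrite(f"pics/{n}0.png",f["pixels"]); np.savez(f"{n}0.npz",**f)
    print(n,f["fovy"],f["cx"],f["cy"],np.round(f["R"],3).tolist(),np.round(f["t"],3))
E
```

```text
pics
{'clock': 0.0, 'joint_positions': [-1.322, 0.343, 1.525, 0.0, 1.275, -0.146], 'joint_velocities': [-0.0, -0.001, 0.002, -0.002, 0.002, -0.002], 'joint_torque': [-0.001, -43.368, -24.601, -0.0, 0.008, -0.0], 'position': [0.202, -0.484, 0.404], 'orientation': [[0.385, -0.923, -0.0], [-0.923, -0.385, 0.001], [-0.001, -0.0, -1.0]], 'contact_force': [0.365, -0.473, 0.24], 'ft_torque': [0.022, 0.054, 0.049], 'opening': 0.085}
side 54.496637341535966 257.2215028009324 186.7830873748277 [[-0.796, -0.606, 0.018], [-0.481, 0.613, -0.627], [0.369, -0.507, -0.779]] [0.448 0.336 0.793]
top 56.23180191589635 256.3429825713918 191.4543574432888 [[0.016, -1.0, 0.022], [-0.989, -0.019, -0.149], [0.149, -0.02, -0.989]] [-0.025  0.576  1.02 ]
```

View pics/side0.png

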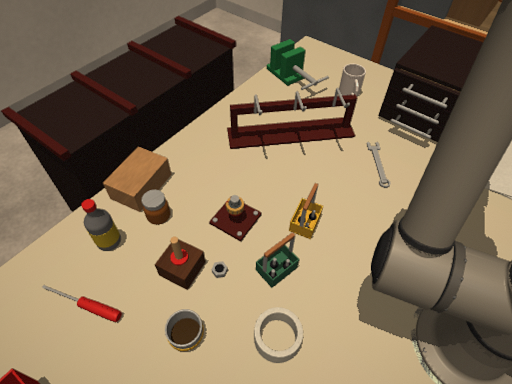

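View pics/top0.png

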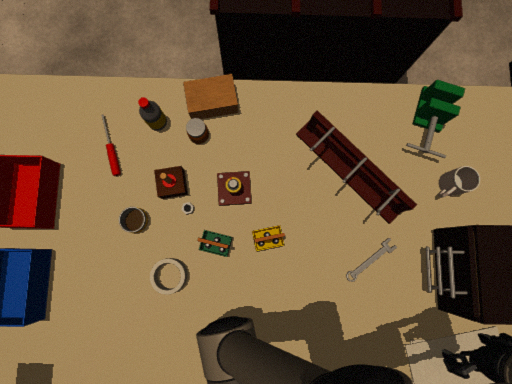

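Side view: brush collar (179,257), pot (184,330), foot (236,212), green tote (277,262), yellow tote (307,215), rack (292,120). Top view: stand (170,181), pot (133,220), foot (234,188), green (216,243), yellow (268,238), rack (355,165). The blue tote is absent. The blue bin at the left edge of the top view is only furniture.

```bash
cat > h.py <<'E'
import numpy as np, cv2
from cell import r, eyes
def grab(n): return eyes.grab_frame(n)
def foc(f): return f["pixels"].shape[0]/2/np.tan(np.radians(float(f["fovy"]))/2)
def cloud(f):
    z=f["z_map"]; v,u=np.indices(z.shape); F=foc(f)
    c=np.stack([(u-f["cx"])/F*z,(v-f["cy"])/F*z,z],-1)
    P=(c-f["t"])@f["R"]; P[z<=0]=np.nan; return P
def proj(f,X):
    c=f["R"]@np.asarray(X)+f["t"]; F=foc(f); return np.array([c[0]/c[2]*F+f["cx"],c[1]/c[2]*F+f["cy"]])
def ray(f,uv,z):
    F=foc(f); d=np.array([(uv[0]-f["cx"])/F,(uv[1]-f["cy"])/F,1])@f["R"]; o=-f["R"].T@f["t"]
    return o+d*(z-o[2])/d[2]
def tri(fs,uvs):
    A=[];b=[]
    for f,uv in zip(fs,uvs):
        F=foc(f); d=np.array([(uv[0]-f["cx"])/F,(uv[1]-f["cy"])/F,1])@f["R"]; d/=np.linalg.norm(d)
        M=np.eye(3)-np.outer(d,d); A.append(M); b.append(M@(-f["R"].T@f["t"]))
    return np.linalg.lstsq(np.vstack(A),np.hstack(b),rcond=None)[0]
def circ(p):
    s=np.linalg.lstsq(np.c_[2*p[:,:2],np.ones(len(p))],(p[:,:2]**2).sum(1),rcond=None)[0]
    return s[:2],np.sqrt(s[2]+s[0]**2+s[1]**2)
def mm(x): return np.round(np.asarray(x)*1000,1).tolist()
E
python3 - <<'E'
from h import *
F={n:dict(np.load(n+"0.npz")) for n in("side","top")}
C={n:cloud(F[n]) for n in F}; H={n:cv2.cvtColor(F[n]["pixels"],cv2.COLOR_BGR2HSV) for n in F}
for n in F:
    print(n,"desk z",mm(np.nanmedian(C[n][300:340,200:240,2] if n=="side" else C[n][290:320,60:140,2])))
px={"brush":((179,257),(170,181)),"pot":((184,330),(133,220)),"foot":((236,205),(234,186)),"green":((277,255),(216,243)),"yellow":((307,205),(268,238)),"locknut":((220,269),(187,208)),"tape":((278,333),(168,275))}
for k,(a,b) in px.items():
    print("==",k,"tri",mm(tri([F["side"],F["top"]],[a,b])))
    for n,(u,v) in zip(("side","top"),(a,b)):
        w=C[n][v-35:v+36,max(u-35,0):u+36].reshape(-1,3); c=tri([F["side"],F["top"]],[a,b])
        w=w[np.linalg.norm(w[:,:2]-c[:2],axis=1)<.07]
        hs=np.histogram(w[:,2],bins=np.arange(-.005,.16,.01))[0]; print(n,hs.tolist(),"maxz",mm(np.nanmax(w[:,2])))
# rack
for n,(x0,x1,y0,y1) in {"side":(215,365,80,155),"top":(290,420,105,228)}.items():
    w=C[n][y0:y1,x0:x1].reshape(-1,3)
    t=w[(w[:,2]>.165)]; print(n,"hookpts",len(t),mm(t[np.argsort(t[:,2])[-12:]]))
    b=w[(w[:,2]>.118)&(w[:,2]<.135)]; print("bar",len(b),mm(b.mean(0)), mm(b[b[:,1].argmin()]),mm(b[b[:,1].argmax()]))
E
```

```text
side desk z -0.2
top desk z 0.8
== brush tri [603.1, 240.7, 51.3]
side [888, 95, 89, 93, 101, 497, 551, 17, 19, 18, 23, 18, 21, 47, 16, 0] maxz 137.1
top [714, 35, 25, 32, 27, 208, 484, 7, 9, 3, 7, 7, 6, 18, 20, 0] maxz 136.6
== pot tri [488.0, 348.4, 26.3]
side [2181, 578, 165, 119, 254, 85, 0, 0, 0, 0, 0, 0, 0, 0, 0, 0] maxz 48.1
top [1072, 324, 71, 58, 90, 66, 0, 0, 0, 0, 0, 0, 0, 0, 0, 0] maxz 50.0
== foot tri [589.9, 51.9, 60.2]
side [556, 899, 58, 26, 20, 8, 44, 154, 24, 66, 0, 0, 0, 0, 0, 0] maxz 93.1
top [535, 744, 121, 0, 0, 1, 7, 135, 15, 47, 2, 0, 0, 0, 0, 0] maxz 95.7
== green tri [426.5, 100.1, 55.0]
side [1384, 249, 154, 153, 184, 17, 16, 22, 16, 17, 15, 57, 156, 0, 0, 0] maxz 120.4
top [1286, 156, 17, 38, 86, 14, 1, 1, 0, 1, 1, 7, 114, 0, 0, 0] maxz 122.7
== yellow tri [442.4, -47.5, 76.9]
side [1025, 168, 113, 140, 163, 16, 18, 15, 14, 14, 13, 28, 110, 0, 0, 0] maxz 120.1
top [1249, 180, 9, 32, 85, 11, 0, 1, 0, 0, 1, 5, 111, 0, 0, 0] maxz 124.5
== locknut tri [526.6, 193.2, 10.8]
side [2113, 115, 144, 40, 37, 123, 108, 0, 0, 0, 0, 0, 0, 0, 0, 0] maxz 58.5
top [1384, 7
[... 308 characters left out ...]
 [507.9, -320.7, 192.4], [588.6, -229.8, 192.6], [669.5, -149.9, 192.7], [667.4, -151.5, 192.8], [505.7, -316.3, 193.0], [503.5, -317.6, 193.3], [670.5, -146.9, 194.1], [587.9, -233.2, 194.1], [504.8, -319.3, 194.9], [589.0, -229.6, 195.9]]
bar 782 [665.5, -300.2, 125.8] [540.3, -453.3, 124.3] [787.3, -166.1, 121.7]
top hookpts 305 [[504.1, -318.3, 193.3], [664.6, -151.5, 193.6], [506.6, -320.8, 193.7], [504.1, -320.6, 193.8], [584.5, -233.0, 194.4], [587.2, -238.2, 194.5], [501.4, -320.3, 194.6], [587.0, -235.4, 195.3], [669.3, -148.6, 195.6], [666.5, -151.0, 196.5], [503.8, -322.2, 196.6], [669.0, -151.0, 197.0]]
bar 1052 [657.9, -310.9, 127.4] [537.3, -451.6, 124.8] [786.0, -167.3, 123.6]
```

```bash
cat > meas.py <<'E'
from h import *
def near(C,c,rad,z0,z1):
    w=C.reshape(-1,3); return w[(np.linalg.norm(w[:,:2]-c,axis=1)<rad)&(w[:,2]>z0)&(w[:,2]<z1)]
def bar(C,c):
    p=near(C,c,.075,.109,.128); m,ev,_=cv2.PCACompute2(p[:,:2].astype(np.float32),None)[0:3]
    d=ev[0] if False else cv2.PCACompute(p[:,:2].astype(np.float32),None)[1][0]
    s=(p[:,:2]-p[:,:2].mean(0))@d; mid=p[:,:2].mean(0)+d*(s.min()+s.max())/2
    return mid,np.degrees(np.arctan2(d[1],d[0]))%180,s.max()-s.min(),np.median(p[:,2])
E
python3 - <<'E'
from meas import *
F={n:dict(np.load(n+"0.npz")) for n in("side","top")}
for n in F:
    C=cloud(F[n]); print(n)
    p=near(C,(.603,.241),.04,.1,.15); print(" brush top handle circ",len(p)); q=near(C,(.603,.241),.03,.132,.14); print(" top mean",mm(q.mean(0)),len(q))
    q=near(C,(.603,.241),.09,.048,.058); x,y=q[:,0],q[:,1]; print(" stand box",[mm(a) for a in cv2.minAreaRect((q[:,:2]*1e3).astype(np.float32))[0:1]], cv2.minAreaRect((q[:,:2]*1e3).astype(np.float32)))
    q=near(C,(.603,.241),.035,.058,.067); print(" collar",[mm(a) for a in cv2.minEnclosingCircle(q[:,:2].astype(np.float32))])
    q=near(C,(.488,.348),.07,.04,.052); print(" pot rim",[mm(a) for a in circ(q)],[mm(a) for a in cv2.minEnclosingCircle(q[:,:2].astype(np.float32))])
    q=near(C,(.59,.052),.04,.086,.099); print(" stud",mm(q.mean(0)),mm(np.median(q[:,2])),[mm(a) for a in cv2.minEnclosingCircle(q[:,:2].astype(np.float32))])
    q=near(C,(.59,.052),.04,.06,.082); hz=np.histogram(q[:,2]*1e3,bins=np.arange(60,83,2)); print(" gauge z",hz[0].tolist()); q=q[q[:,2]>np.median(q[:,2])-.004]; print(mm(np.median(q[:,2])),[mm(a) for a in cv2.minEnclosingCircle(q[:,:2].astype(np.float32))])
    for k,c in {"green":(.4265,.1),"yellow":(.4424,-.0475)}.items():
        m,a,l,z=bar(C,c); print("",k,mm(m),round(float(a),1),"len",mm(l),"z",mm(z))
    for c in ((.668,-.150),(.587,-.232),(.505,-.319)):
        q=near(C,c,.03,.185,.2); q=q[q[:,2]>.189]; print(" tip",mm(q.mean(0)),len(q))
        d=np.array([np.cos(np.radians(-45)),np.sin(np.radians(-45))])
        q=near(C,np.array(c)+d*.045,.035,.166,.181); print("  arm",mm(q.mean(0)),np.degrees(np.arctan2(*cv2.fitLine(q[:,:2].astype(np.float32),cv2.DIST_L2,0,.01,.01).ravel()[[1,0]])))
    q=near(C,(.66,-.305),.2,.118,.131); print(" bar ang",cv2.minAreaRect((q[:,:2]*1e3).astype(np.float32)))
E
```

```text
side
 brush top handle circ 115
 top mean [601.7, 243.0, 134.4] 46
 stand box [[602624.3, 242872.4]] ((602.624267578125, 242.87237548828125), (81.05986785888672, 81.4015121459961), 9.9111967086792)
 collar [[603.0, 244.5], 21.6]
 pot rim [[489.1, 348.1], 35.6] [[489.4, 347.9], 38.1]
 stud [592.4, 55.9, 90.6] 90.7 [[593.4, 55.2], 12.2]
 gauge z [14, 7, 7, 13, 23, 69, 40, 9, 2, 6, 7]
71.3 [[593.2, 55.1], 23.6]
 green [424.1, 105.3] 76.8 len 83.7 z 117.0
 yellow [442.1, -47.6] 102.5 len 83.6 z 117.3
 tip [668.4, -148.5, 192.6] 6
  arm [704.0, -181.8, 173.1] -44.125465
 tip [587.2, -232.4, 192.6] 7
  arm [620.0, -264.0, 172.4] -44.796345
 tip [505.8, -317.9, 191.5] 8
  arm [539.3, -349.8, 172.5] -43.9615
 bar ang ((660.9566650390625, -305.55706787109375), (380.1402893066406, 32.55318069458008), 45.92471694946289)
top
 brush top handle circ 54
 top mean [600.5, 239.9, 135.2] 31
 stand box [[600998.2, 240996.4]] ((600.9981689453125, 240.99636840820312), (80.66417694091797, 80.9700698852539), 10.477773666381836)
 collar [[603.1, 240.6], 34.8]
 pot rim [[487.8, 345.4], 35.7] [[488.2, 346.1], 38.4]
 stud [590.4, 53.6, 91.3] 91.4 [[590.9, 53.7], 10.7]
 gauge z [1, 4, 0, 7, 12, 57, 40, 28, 2, 0, 0]
72.1 [[590.9, 53.6], 23.7]
 green [423.3, 102.7] 76.9 len 83.6 z 118.3
 yellow [440.7, -50.2] 102.2 len 83.0 z 118.5
 tip [666.8, -151.1, 194.1] 8
  arm [700.7, -183.2, 174.2] -43.699814
 tip [585.2, -235.7, 192.7] 8
  arm [617.3, -266.2, 174.0] -43.740444
 tip [504.1, -320.9, 193.1] 9
  arm [538.1, -353.6, 173.4] -45.00706
 bar ang ((658.7644653320312, -307.7317810058594), (378.7386169433594, 28.117115020751953), 45.93716812133789)
```

```bash
cat > go.py <<'E'
# usage: go.py x y z(TCP) psi  [mm, deg]: tool-frame shift and turn from the present pose
import sys; from h import *
from scipy.spatial.transform import Rotation as Ro
s=r.read_state(); a=sys.argv
R=np.asarray(s["orientation"]); p=np.asarray(s["position"])*1e3
print("t %.2f pos %s psi %.1f q %s F %s M %s open %.1f"%(s["clock"],np.round(p,1),np.degrees(np.arctan2(R[1,0],R[0,0])),np.round(s["joint_positions"],2),np.round(s["contact_force"],1),np.round(s["ft_torque"],2),s["opening"]*1e3))
v=a[1:]
while len(v)>=4:
    x,y,z,ps=map(float,v[:4]); v=v[4:]; c,w=np.cos(np.radians(ps)),np.sin(np.radians(ps))
    T=np.array([[c,w,0],[w,-c,0],[0,0,-1]])
    print(np.round(R.T@(np.array([x,y,z])-p),1).tolist(),np.round(Ro.from_matrix(R.T@T).as_rotvec(),3).tolist())
E
python3 go.py 602 242 400 -67 602 242 265 -67
```

```text
t 0.10 pos [ 201.9 -484.5  404.1] psi -67.4 q [-1.32  0.34  1.52 -0.    1.28 -0.15] F [ 0.6 -0.9  0.1] M [-0.02  0.03 -0.02] open 85.4
[-516.7, -648.7, 4.9] [-0.0, 0.001, -0.007]
[-516.5, -648.7, 139.9] [-0.0, 0.001, -0.007]
```

Call:
step_arm(
  plan=[
    [-517,-649,5,0,0,0,85],
    [-517,-649,5,0,0,0,85],
    [-517,-649,5,0,0,0,85],
    [-517,-649,5,0,0,0,85],
    [-517,-649,5,0,0,0,85],
    [-517,-649,5,0,0,0,85],
    [-517,-649,5,0,0,0,60],
    [-517,-649,5,0,0,0,60],
  ],
)

```text
clock: 1.1
position: [0.4437, -0.0446, 0.4016]
orientation: [[0.385, -0.923, 0.0], [-0.923, -0.385, -0.0], [0.0, -0.0, -1.0]]
contact_force: [0.7, -0.2, -0.4]
opening: 0.0601
```

```bash
python3 go.py 602 242 400 -67 602 242 265 -67
```

```text
t 1.10 pos [443.7 -44.6 401.6] psi -67.4 q [-0.27  0.2   1.73 -0.    1.21  0.9 ] F [ 0.7 -0.2 -0.4] M [-0.02 -0.02  0.01] open 60.1
[-203.7, -256.4, 1.6] [-0.0, -0.0, -0.007]
[-203.7, -256.4, 136.6] [-0.0, -0.0, -0.007]
```

Call:
step_arm(
  plan=[
    [-204,-256,2,0,0,0,60],
    [-204,-256,2,0,0,0,60],
    [-204,-256,2,0,0,0,60],
    [-204,-256,2,0,0,0,60],
    [-204,-256,2,0,0,0,60],
    [-204,-256,2,0,0,0,60],
    [-204,-256,62,0,0,0,60],
    [-204,-256,62,0,0,0,60],
  ],
)

```text
clock: 2.1
position: [0.5997, 0.2401, 0.3344]
orientation: [[0.385, -0.923, -0.011], [-0.923, -0.385, -0.003], [-0.001, 0.012, -1.0]]
contact_force: [-0.3, -0.3, 0.5]
opening: 0.0599
```

```bash
python3 go.py 602 242 265 -67
python3 - <<'E'
from meas import *
f=grab("side"); cv2.imwrite("pics/a1.png",cv2.resize(f["pixels"][160:320,80:290],None,fx=3,fy=3,interpolation=cv2.INTER_CUBIC))
E
```

```text
t 2.10 pos [599.7 240.1 334.4] psi -67.4 q [ 0.26  0.62  1.26 -0.    1.27  1.44] F [-0.3 -0.3  0.5] M [-0.07  0.03 -0.03] open 59.9
[-0.8, -3.7, 69.4] [0.012, 0.001, -0.006]
```

View pics/a1.png

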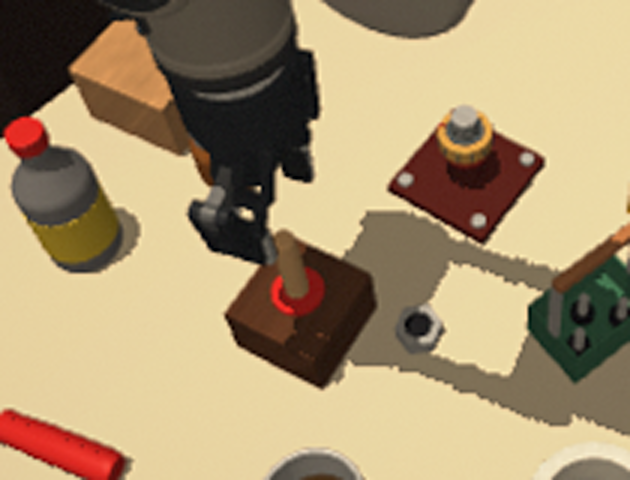

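The left finger stands beside the handle (285,245), and the stand and collar are at (297,290). Lowering and closing.

Call:
step_arm(
  plan=[
    [0,0,0,0,0,0,60],
    [0,0,35,0,0,0,60],
    [0,0,70,0,0,0,60],
    [0,0,70,0,0,0,60],
    [0,0,70,0,0,0,40],
    [0,0,70,0,0,0,8],
    [0,0,70,0,0,0,8],
    [0,0,70,0,0,0,8],
  ],
)

```text
clock: 3.15
position: [0.6014, 0.2403, 0.2718]
orientation: [[0.385, -0.923, 0.004], [-0.923, -0.385, 0.001], [0.001, -0.004, -1.0]]
contact_force: [0.3, -0.2, 6.1]
opening: 0.0171
```

```bash
python3 go.py 602 242 365 -67
```

```text
t 3.15 pos [601.4 240.3 271.8] psi -67.4 q [ 0.26  0.68  1.33 -0.    1.13  1.44] F [ 0.3 -0.2  6.1] M [-0.12  0.04  0.06] open 17.1
[-1.3, -1.5, -93.2] [-0.004, -0.001, -0.007]
```

Call:
step_arm(
  plan=[
    [0,0,0,0,0,0,8],
    [0,0,-30,0,0,0,8],
    [0,0,-60,0,0,0,8],
    [0,0,-100,0,0,0,8],
    [0,0,-100,0,0,0,8],
    [0,0,-100,0,0,0,8],
  ],
)

```text
clock: 3.9
position: [0.6007, 0.2401, 0.3693]
orientation: [[0.385, -0.923, -0.001], [-0.923, -0.385, -0.0], [-0.0, 0.001, -1.0]]
contact_force: [-0.1, -0.9, -0.8]
opening: 0.0167
```

```bash
cat > brush.py <<'E'
from meas import *
from scipy.spatial.transform import Rotation as Ro
s=r.read_state(); R=np.asarray(s["orientation"]); p=np.asarray(s["position"])
g=p+R@[0,0,.155]
for n in("side","top"):
    f=grab(n); C=cloud(f); hsv=cv2.cvtColor(f["pixels"],cv2.COLOR_BGR2HSV)
    m=(((hsv[...,0]<6)|(hsv[...,0]>174))&(hsv[...,1]>180)&(hsv[...,2]>90))
    m&=(np.linalg.norm(C[...,:2]-g[:2],axis=2)<.06)&(C[...,2]>.03)
    q=C[m]; print(n,"collar n",len(q), "z",mm([q[:,2].min(),q[:,2].max()]) if len(q) else "", [mm(a) for a in cv2.minEnclosingCircle(q[:,:2].astype(np.float32))] if len(q) else "")
    w=near(C,g[:2],.03,.03,g[2]-.07); print("  low pts",len(w))
    if len(w): 
        for zz in np.arange(w[:,2].min(),w[:,2].max(),.01):
            k=w[(w[:,2]>=zz)&(w[:,2]<zz+.01)]
            if len(k): print("   z",mm(zz),len(k),mm(k[:,:2].mean(0)))
print("tcp",mm(p),"grasp",mm(g))
E
python3 brush.py; python3 go.py 488.8 347 370 -67
```

```text
side collar n 152 z [152.7, 171.8] [[600.2, 243.7], 19.2]
  low pts 465
   z 30.5 30 [613.2, 236.2]
   z 40.5 23 [613.1, 237.2]
   z 50.5 376 [599.5, 239.9]
   z 100.5 9 [597.4, 244.2]
   z 110.5 12 [598.0, 244.0]
   z 120.5 13 [597.4, 244.3]
   z 130.5 2 [594.8, 243.5]
top collar n 41 z [154.9, 461.6] [[586.4, 241.3], 28.0]
  low pts 201
   z 31.3 7 [608.3, 247.3]
   z 41.3 5 [601.2, 245.1]
   z 51.3 189 [597.0, 234.5]
tcp [600.7, 240.1, 369.3] grasp [600.6, 240.1, 214.3]
t 4.00 pos [600.7 240.1 368.3] psi -67.4 q [ 0.26  0.6   1.21 -0.    1.34  1.44] F [ 1.2  0.3 -1.3] M [ 0.02 -0.    0.06] open 16.6
[-141.7, 62.2, -1.5] [0.003, 0.0, -0.007]
```

Call:
step_arm(
  plan=[
    [-142,62,-2,0,0,0,8],
    [-142,62,-2,0,0,0,8],
    [-142,62,-2,0,0,0,8],
    [-142,62,-2,0,0,0,8],
    [-142,62,30,0,0,0,8],
    [-142,62,60,0,0,0,8],
    [-142,62,88,0,0,0,8],
    [-142,62,88,0,0,0,8],
  ],
)

```text
clock: 5.0
position: [0.4893, 0.3462, 0.2788]
orientation: [[0.384, -0.923, -0.005], [-0.924, -0.384, -0.003], [0.001, 0.006, -1.0]]
contact_force: [0.6, 0.2, -0.4]
opening: 0.0166
```

```bash
python3 go.py 488.8 347 278 -67; python3 brush.py
```

```text
t 5.00 pos [489.3 346.2 278.8] psi -67.4 q [ 0.49  0.6   1.47 -0.    1.08  1.67] F [ 0.6  0.2 -0.4] M [ 0.03  0.07 -0.04] open 16.6
[-0.9, 0.1, 0.8] [0.006, -0.001, -0.008]
side collar n 161 z [60.9, 87.2] [[487.6, 347.7], 19.1]
  low pts 0
top collar n 2 z [73.3, 465.1] [[465.8, 374.7], 22.6]
  low pts 0
tcp [489.3, 346.2, 278.8] grasp [488.4, 345.7, 123.8]
```

```bash
python3 go.py 489 346 385 -67 592 54.5 385 -67
```

```text
t 5.10 pos [489.9 346.9 281.9] psi -67.4 q [ 0.49  0.59  1.47 -0.    1.08  1.67] F [-0.1 -0.2 -0.1] M [ 0.01 -0.04 -0.03] open 16.4
[0.5, 1.2, -103.1] [-0.0, -0.0, -0.007]
[309.2, 18.0, -103.0] [-0.0, -0.0, -0.007]
```

Call:
step_arm(
  plan=[
    [0,0,4,0,0,0,8],
    [0,0,4,0,0,0,8],
    [0,0,4,0,0,0,8],
    [0,0,-50,0,0,0,8],
    [0,0,-103,0,0,0,8],
    [0,0,-103,0,0,0,8],
    [60,4,-103,0,0,0,8],
    [120,7,-103,0,0,0,8],
  ],
)

```text
clock: 6.1
position: [0.5286, 0.2331, 0.3839]
orientation: [[0.387, -0.922, -0.001], [-0.922, -0.387, -0.001], [0.0, 0.001, -1.0]]
contact_force: [0.1, 0.2, 0.5]
opening: 0.0168
```

```bash
python3 go.py 592 54.5 385 -67
```

```text
t 6.10 pos [528.6 233.1 383.9] psi -67.2 q [ 0.28  0.46  1.41 -0.    1.28  1.46] F [0.1 0.2 0.5] M [-0.04 -0.04 -0.01] open 16.8
[189.3, 10.6, -1.1] [0.001, -0.0, -0.004]
```

Call:
step_arm(
  plan=[
    [189,11,0,0,0,0,8],
    [189,11,0,0,0,0,8],
    [189,11,0,0,0,0,8],
    [189,11,0,0,0,0,8],
    [189,11,10,0,0,0,8],
    [189,11,18,0,0,0,8],
    [189,11,18,0,0,0,8],
    [189,11,18,0,0,0,8],
  ],
)

```text
clock: 7.1
position: [0.5912, 0.0561, 0.3668]
orientation: [[0.386, -0.923, 0.0], [-0.923, -0.386, -0.0], [0.0, -0.0, -1.0]]
contact_force: [-0.1, -1.0, 0.2]
opening: 0.0164
```

```bash
python3 go.py 592 54.5 358 -67
python3 - <<'E'
from h import *
S=[]
for n,(x,y) in {"side":(195,150),"top":(190,150)}.items():
    f=grab(n); S.append(cv2.resize(f["pixels"][y:y+90,x:x+90],(400,400),interpolation=cv2.INTER_CUBIC))
cv2.imwrite("pics/a2.png",np.hstack(S))
E
```

```text
t 7.10 pos [591.2  56.1 366.8] psi -67.3 q [-0.03  0.5   1.38 -0.    1.26  1.14] F [-0.1 -1.   0.2] M [-0.05  0.02  0.02] open 16.4
[1.8, -0.1, 8.8] [-0.0, -0.0, -0.005]
```

View pics/a2.png

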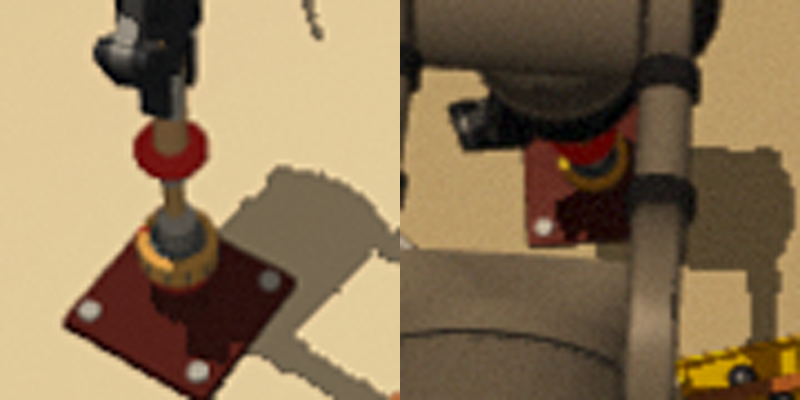

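In the side view the tip (175,212) stands just above the stud's end. Dabbing in small steps.

Call:
step_arm(
  plan=[
    [1,0,3,0,0,0,8],
    [1,0,6,0,0,0,8],
    [1,0,7,0,0,0,8],
    [1,0,8,0,0,0,8],
    [1,0,8,0,0,0,8],
    [1,0,8,0,0,0,8],
  ],
)

```text
clock: 7.95
position: [0.5918, 0.0543, 0.3588]
orientation: [[0.385, -0.923, 0.0], [-0.923, -0.385, -0.0], [0.0, -0.0, -1.0]]
contact_force: [0.1, -0.2, -0.6]
opening: 0.0166
```

Call:
step_arm(
  plan=[
    [0,0,1,0,0,0,8],
    [0,0,1,0,0,0,8],
  ],
)

```text
clock: 8.2
position: [0.5918, 0.0543, 0.3578]
orientation: [[0.385, -0.923, 0.0], [-0.923, -0.385, -0.0], [0.0, -0.0, -1.0]]
contact_force: [0.7, -0.3, 0.1]
opening: 0.0164
```

Call:
step_arm(
  plan=[
    [0,0,1,0,0,0,8],
    [0,0,1,0,0,0,8],
  ],
)

```text
clock: 8.45
position: [0.5918, 0.0543, 0.3577]
orientation: [[0.385, -0.923, 0.002], [-0.923, -0.385, -0.0], [0.001, -0.001, -1.0]]
contact_force: [-0.3, 0.6, 6.0]
opening: 0.0165
```

Call:
step_arm(
  plan=[
    [0,0,1,0,0,0,8],
    [0,0,1,0,0,0,8],
  ],
)

```text
clock: 8.7
position: [0.5918, 0.0544, 0.3577]
orientation: [[0.385, -0.923, 0.003], [-0.923, -0.385, -0.0], [0.001, -0.003, -1.0]]
contact_force: [-3.1, 0.7, 10.0]
opening: 0.0162
```

Call:
step_arm(
  plan=[
    [0,0,1,0,0,0,8],
    [0,0,1,0,0,0,8],
  ],
)

```text
clock: 8.95
position: [0.5918, 0.0544, 0.3576]
orientation: [[0.385, -0.923, 0.004], [-0.923, -0.385, -0.0], [0.002, -0.004, -1.0]]
contact_force: [-3.6, 0.6, 15.4]
opening: 0.0166
```

Contact confirmed (15 N, offset 266.7 mm as predicted). Returning the brush.

Call:
step_arm(
  plan=[
    [0,0,-15,0,0,0,8],
    [0,0,-25,0,0,0,8],
    [0,0,-25,0,0,0,8],
  ],
)

```text
clock: 9.32
position: [0.5919, 0.0543, 0.3805]
orientation: [[0.385, -0.923, 0.002], [-0.923, -0.385, -0.0], [0.001, -0.002, -1.0]]
contact_force: [-0.6, -0.1, -0.8]
opening: 0.0165
```

```bash
python3 go.py 601.5 242 378 -67.4
```

```text
t 9.32 pos [591.9  54.3 380.5] psi -67.4 q [-0.04  0.49  1.36 -0.    1.29  1.14] F [-0.6 -0.1 -0.8] M [ 0.01  0.01 -0.01] open 16.5
[-169.6, -81.0, 2.5] [-0.002, -0.001, 0.0]
```

Call:
step_arm(
  plan=[
    [-169,-81,0,0,0,0,8],
    [-169,-81,0,0,0,0,8],
    [-169,-81,0,0,0,0,8],
    [-169,-81,0,0,0,0,8],
    [-169,-81,0,0,0,0,8],
    [-169,-81,25,0,0,0,8],
    [-169,-81,25,0,0,0,8],
  ],
)

```text
clock: 10.2
position: [0.6014, 0.2397, 0.3527]
orientation: [[0.383, -0.924, -0.005], [-0.924, -0.383, -0.002], [-0.0, 0.005, -1.0]]
contact_force: [-0.1, 0.2, -0.1]
opening: 0.0168
```

```bash
python3 go.py 601.5 242 280 -67.4 601.5 242 272 -67.4; python3 brush.py|head -12;  python3 - <<'E'
from h import *
f=grab("side"); cv2.imwrite("pics/a3.png",cv2.resize(f["pixels"][190:300,120:240],None,fx=4,fy=4,interpolation=cv2.INTER_CUBIC))
E
```

```text
t 10.20 pos [601.4 239.7 352.7] psi -67.5 q [ 0.26  0.61  1.23 -0.    1.31  1.44] F [-0.1  0.2 -0.1] M [-0.01  0.01 -0.04] open 16.8
[-2.1, -1.4, 72.7] [0.005, 0.0, -0.002]
[-2.1, -1.4, 80.7] [0.005, 0.0, -0.002]
side collar n 147 z [56.1, 165.9] [[610.1, 237.8], 29.9]
  low pts 442
   z 30.0 31 [613.6, 237.1]
   z 40.0 25 [612.5, 235.8]
   z 50.0 352 [598.0, 239.9]
   z 80.0 7 [598.0, 243.5]
   z 90.0 9 [597.1, 243.1]
   z 100.0 14 [597.6, 243.4]
   z 110.0 4 [594.9, 243.7]
top collar n 43 z [140.0, 452.1] [[586.3, 240.0], 27.2]
  low pts 186
   z 32.9 6 [606.4, 247.2]
```

View pics/a3.png

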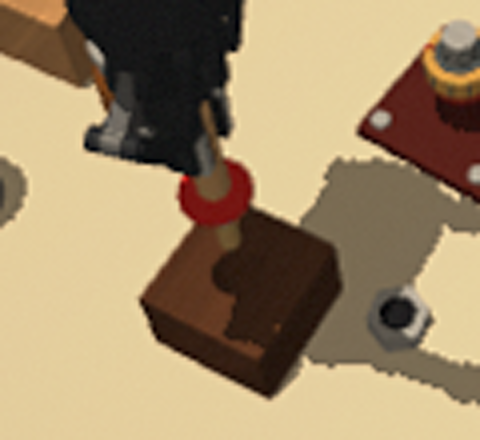

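Call:
step_arm(
  plan=[
    [-1,-1,20,0,0,0,8],
    [-1,-1,35,0,0,0,8],
    [-1,-1,50,0,0,0,8],
    [-1,-1,65,0,0,0,8],
    [-1,-1,73,0,0,0,8],
    [-1,-1,73,0,0,0,8],
  ],
)

```text
clock: 11.1
position: [0.602, 0.2427, 0.2809]
orientation: [[0.385, -0.923, -0.001], [-0.923, -0.385, -0.0], [-0.0, 0.001, -1.0]]
contact_force: [0.5, -0.4, 0.2]
opening: 0.0168
```

```bash
python3 go.py 601.5 242 272 -67.4
```

```text
t 11.10 pos [602.  242.7 280.9] psi -67.4 q [ 0.27  0.68  1.31 -0.    1.15  1.44] F [ 0.5 -0.4  0.2] M [ 0.01 -0.03 -0.01] open 16.8
[0.5, 0.7, 8.9] [0.001, 0.0, 0.0]
```

In the hole with no contact. Seating, releasing, then rising.

Call:
step_arm(
  plan=[
    [0,0,5,0,0,0,8],
    [0,0,9,0,0,0,8],
    [0,0,9,0,0,0,8],
    [0,0,9,0,0,0,40],
    [0,0,9,0,0,0,50],
    [0,0,9,0,0,0,60],
  ],
)

```text
clock: 11.85
position: [0.6021, 0.2428, 0.2729]
orientation: [[0.385, -0.923, 0.0], [-0.923, -0.385, 0.0], [0.0, -0.0, -1.0]]
contact_force: [-0.2, -0.1, 0.3]
opening: 0.0602
```

Call:
step_arm(
  plan=[
    [0,0,-40,0,0,0,60],
    [0,0,-80,0,0,0,60],
    [0,0,-110,0,0,-0.15,60],
    [0,0,-110,0,0,-0.35,60],
    [0,0,-110,0,0,-0.55,70],
    [0,0,-110,0,0,-0.75,70],
    [0,0,-110,0,0,-0.95,70],
    [0,0,-110,0,0,-1.2,70],
  ],
)

```text
clock: 12.85
position: [0.602, 0.2427, 0.3827]
orientation: [[0.997, -0.082, 0.0], [-0.082, -0.997, -0.0], [0.0, 0.0, -1.0]]
contact_force: [0.5, 0.0, -0.4]
opening: 0.0701
```

```bash
python3 go.py 592 54.5 385 150
python3 - <<'E'
from meas import *
for n in("side","top"):
    f=grab(n);C=cloud(f); q=near(C,(.602,.242),.02,.1,.15); print(n,"brush top z",mm(q[:,2].max()) if len(q) else None, mm(q.mean(0)) if len(q) else "")
E
```

```text
t 12.85 pos [602.  242.7 382.7] psi -4.7 q [ 0.27  0.59  1.18 -0.    1.37  0.35] F [ 0.5  0.  -0.4] M [-0.01 -0.   -0.01] open 70.1
[5.5, 188.4, -2.3] [0.0, 0.0, -2.7]
side brush top z 137.5 [599.1, 246.5, 123.9]
top brush top z 138.4 [599.1, 239.6, 128.2]
```

Call:
step_arm(
  plan=[
    [5,188,-2,0,0,-1.4,70],
    [5,188,-2,0,0,-1.4,70],
    [5,188,-2,0,0,-1.4,70],
    [5,188,-2,0,0,-1.4,70],
    [5,188,-2,0,0,-1.4,70],
    [5,188,-2,0,0,-1.4,70],
    [5,188,-2,0,0,-1.4,70],
    [5,188,-2,0,0,-1.4,70],
  ],
)

```text
clock: 13.95
position: [0.5904, 0.055, 0.3848]
orientation: [[0.257, 0.966, 0.0], [0.966, -0.257, -0.0], [-0.0, 0.0, -1.0]]
contact_force: [-0.4, -0.1, 0.1]
opening: 0.0702
```

Call:
step_arm(
  plan=[
    [0,0,30,0,0,-1.4,70],
    [0,0,60,0,0,-1.4,70],
    [0,0,85,0,0,-1.4,70],
    [0,0,85,0,0,-1.4,70],
    [0,0,85,0,0,-1.4,70],
    [0,0,85,0,0,-1.4,70],
    [0,0,85,0,0,-1.4,70],
    [0,0,85,0,0,-1.4,70],
  ],
)

```text
clock: 14.95
position: [0.5904, 0.0551, 0.2998]
orientation: [[-0.909, 0.418, 0.0], [0.418, 0.909, -0.0], [-0.0, 0.0, -1.0]]
contact_force: [-0.2, 0.8, 0.1]
opening: 0.0698
```

```bash
python3 go.py 592 54.5 220 155;python3 - <<'E'
from h import *
f=grab("side"); cv2.imwrite("pics/a4.png",cv2.resize(f["pixels"][140:260,170:310],None,fx=4,fy=4,interpolation=cv2.INTER_CUBIC))
E
```

```text
t 14.95 pos [590.4  55.1 299.8] psi 155.3 q [-0.04  0.56  1.47 -0.    1.11 -2.75] F [-0.2  0.8  0.1] M [-0.02 -0.03 -0.01] open 69.8
[-1.6, 0.1, 79.8] [0.0, 0.0, 0.006]
```

View pics/a4.png

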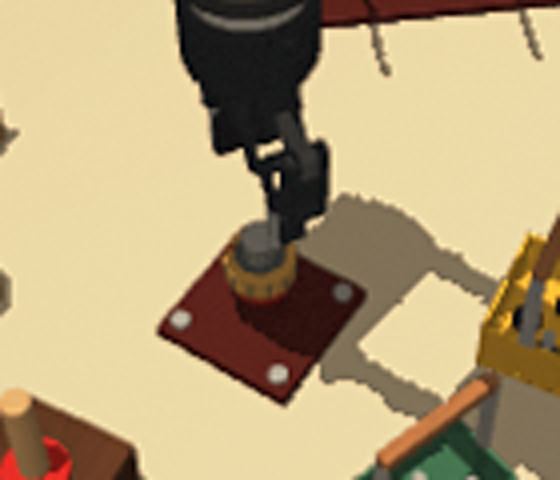

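Call:
step_arm(
  plan=[
    [-1.5,0,40,0,0,0,70],
    [-1.5,0,70,0,0,0,70],
    [-1.5,0,84,0,0,0,70],
    [-1.5,0,84,0,0,0,70],
    [-1.5,0,84,0,0,0,52],
    [-1.5,0,84,0,0,0,36],
    [-1.5,0,84,0,0,0,36],
    [-1.5,0,84,0,0,0,36],
  ],
)

```text
clock: 16.0
position: [0.5921, 0.0545, 0.2173]
orientation: [[-0.909, 0.417, 0.002], [0.417, 0.909, -0.0], [-0.002, 0.001, -1.0]]
contact_force: [-1.7, -0.4, 6.6]
opening: 0.0444
```

```bash
python3 go.py 592 54.5 216 155
```

```text
t 16.00 pos [592.1  54.5 217.3] psi 155.3 q [-0.04  0.67  1.54  0.    0.93 -2.75] F [-1.7 -0.4  6.6] M [ 0.11  0.33 -0.03] open 44.4
[0.0, -0.1, 1.3] [0.001, 0.002, 0.006]
```

Call:
step_arm(
  plan=[
    [0,0,0.1,0,0,0.18,36],
    [0,0,0.2,0,0,0.36,36],
    [0,0,0.4,0,0,0.54,36],
    [0,0,0.6,0,0,0.72,36],
    [0,0,0.7,0,0,0.9,36],
    [0,0,0.9,0,0,1.08,36],
    [0,0,1.1,0,0,1.26,36],
    [0,0,1.2,0,0,1.44,36],
  ],
)

```text
clock: 17.0
position: [0.5923, 0.0539, 0.2161]
orientation: [[0.301, 0.954, 0.003], [0.954, -0.301, -0.001], [-0.0, 0.003, -1.0]]
contact_force: [-0.5, -2.8, 3.9]
opening: 0.0442
```

```bash
python3 go.py
```

```text
t 17.00 pos [592.3  53.9 216.1] psi 72.5 q [-0.04  0.67  1.55 -0.    0.93 -1.3 ] F [-0.5 -2.8  3.9] M [-0.44  0.14  0.07] open 44.2
```

Call:
step_arm(
  plan=[
    [0,0,0.2,0,0,0.18,36],
    [0,0,0.4,0,0,0.36,36],
    [0,0,0.5,0,0,0.54,36],
    [0,0,0.7,0,0,0.72,36],
    [0,0,0.9,0,0,0.9,36],
    [0,0,1.0,0,0,1.08,36],
    [0,0,1.2,0,0,1.26,36],
    [0,0,1.4,0,0,1.44,36],
  ],
)

```text
clock: 18.0
position: [0.5918, 0.0536, 0.2146]
orientation: [[0.985, -0.174, 0.001], [-0.174, -0.985, -0.002], [0.002, 0.001, -1.0]]
contact_force: [-3.3, -5.3, 7.4]
opening: 0.0443
```

Call:
step_arm(
  plan=[
    [0,0,0.2,0,0,0.18,36],
    [0,0,0.4,0,0,0.36,36],
    [0,0,0.5,0,0,0.54,36],
    [0,0,0.7,0,0,0.72,36],
    [0,0,0.9,0,0,0.9,36],
    [0,0,1.0,0,0,1.08,36],
    [0,0,1.2,0,0,1.26,36],
    [0,0,1.4,0,0,1.44,36],
  ],
)

```text
clock: 19.0
position: [0.5915, 0.0541, 0.2132]
orientation: [[-0.044, -0.999, 0.0], [-0.999, 0.044, -0.001], [0.001, -0.0, -1.0]]
contact_force: [-5.4, -1.5, 8.1]
opening: 0.0443
```

```bash
python3 go.py
```

```text
t 19.00 pos [591.5  54.1 213.2] psi -92.5 q [-0.04  0.67  1.55 -0.    0.92  1.58] F [-5.4 -1.5  8.1] M [-0.21  0.83  0.08] open 44.3
```

Call:
step_arm(
  plan=[
    [0,0,0.3,0,0,0.18,36],
    [0,0,0.5,0,0,0.36,36],
    [0,0,0.7,0,0,0.54,36],
    [0,0,0.9,0,0,0.72,36],
    [0,0,1.0,0,0,0.9,36],
    [0,0,1.2,0,0,1.08,36],
    [0,0,1.4,0,0,1.26,36],
    [0,0,1.5,0,0,1.35,36],
  ],
)

```text
clock: 20.0
position: [0.5918, 0.0545, 0.2119]
orientation: [[-0.984, -0.178, 0.002], [-0.178, 0.984, -0.0], [-0.002, -0.0, -1.0]]
contact_force: [-4.0, 0.7, 7.8]
opening: 0.0445
```

Call:
step_arm(
  plan=[
    [0,0,0,0,0,0,60],
    [0,0,0,0,0,0,70],
    [0,0,0,0,0,0,70],
  ],
)

```text
clock: 20.38
position: [0.5918, 0.0544, 0.2102]
orientation: [[-0.983, -0.183, 0.0], [-0.183, 0.983, -0.0], [-0.0, -0.0, -1.0]]
contact_force: [-0.3, -0.5, -0.1]
opening: 0.0701
```

```bash
python3 go.py 592 54.5 212 155
```

```text
t 20.38 pos [591.8  54.4 210.2] psi -169.5 q [-0.04  0.68  1.55 -0.    0.92  2.92] F [-0.3 -0.5 -0.1] M [ 0.02  0.01 -0.01] open 70.1
[-0.2, 0.1, -1.8] [-0.0, 0.0, 0.62]
```

Call:
step_arm(
  plan=[
    [0,0,0,0,0,-0.18,70],
    [0,0,0,0,0,-1.46,70],
    [0,0,0,0,0,-1.46,70],
    [0,0,0,0,0,-1.46,70],
    [0,0,0,0,0,-1.46,70],
    [0,0,0,0,0,-1.46,70],
    [0,0,0,0,0,-1.46,70],
    [0,0,0,0,0,-1.46,70],
  ],
)

```text
clock: 21.38
position: [0.5918, 0.0544, 0.21]
orientation: [[0.078, -0.997, -0.0], [-0.997, -0.078, -0.0], [0.0, 0.0, -1.0]]
contact_force: [-0.0, -0.3, -0.6]
opening: 0.07
```

Call:
step_arm(
  plan=[
    [0,0,0,0,0,-0.18,70],
    [0,0,0,0,0,-1.46,70],
    [0,0,0,0,0,-1.46,70],
    [0,0,0,0,0,-1.46,70],
    [0,0,0,0,0,-1.46,70],
    [0,0,0,0,0,-1.46,70],
    [0,0,0,0,0,-1.46,70],
    [0,0,0,0,0,-1.46,70],
  ],
)

```text
clock: 22.38
position: [0.5918, 0.0544, 0.21]
orientation: [[0.999, -0.032, -0.0], [-0.032, -0.999, -0.0], [-0.0, 0.0, -1.0]]
contact_force: [-0.3, 0.3, -0.0]
opening: 0.0699
```

Call:
step_arm(
  plan=[
    [0,0,0,0,0,-0.18,70],
    [0,0,0,0,0,-1.46,70],
    [0,0,0,0,0,-1.46,70],
    [0,0,0,0,0,-1.46,70],
    [0,0,0,0,0,-1.46,70],
    [0,0,0,0,0,-1.46,70],
    [0,0,0,0,0,-1.46,70],
    [0,0,0,0,0,-1.46,70],
  ],
)

```text
clock: 23.38
position: [0.5918, 0.0544, 0.21]
orientation: [[0.143, 0.99, -0.0], [0.99, -0.143, -0.0], [-0.0, -0.0, -1.0]]
contact_force: [0.7, 0.6, 0.9]
opening: 0.0703
```

Call:
step_arm(
  plan=[
    [0,0,0,0,0,0,52],
    [0,0,0,0,0,0,36],
    [0,0,0,0,0,0,36],
    [0,0,0,0,0,0,36],
  ],
)

```text
clock: 23.88
position: [0.5917, 0.0541, 0.2104]
orientation: [[0.15, 0.989, 0.0], [0.989, -0.15, -0.001], [-0.001, 0.0, -1.0]]
contact_force: [-1.8, -2.9, 5.0]
opening: 0.0444
```

```bash
python3 go.py 592 54.5 212 155
python3 - <<'E'
from meas import *
for n in("side","top"):
    C=cloud(grab(n))
    for k,c in {"green":(.4239,.104),"yellow":(.4414,-.049)}.items():
        try: m,a,l,z=bar(C,c); print(n,k,mm(m),round(float(a),1),"len",mm(l))
        except Exception as e: print(n,k,"none")
    q=near(C,(.592,.0545),.023,.055,.08); print("gauge top pts",len(q),mm(np.percentile(q[:,2],90)) if len(q) else "")
E
```

```text
t 23.88 pos [591.7  54.1 210.4] psi 81.4 q [-0.04  0.67  1.55 -0.    0.92 -1.46] F [-1.8 -2.9  5. ] M [-0.52  0.35 -0.06] open 44.4
[0.4, 0.2, -1.6] [-0.0, 0.001, -1.285]
side green [424.3, 105.2] 76.8 len 84.4
side yellow [442.4, -48.9] 102.1 len 84.7
gauge top pts 142 73.7
top green none
top yellow [440.6, -50.1] 102.2 len 82.8
gauge top pts 0
```

Call:
step_arm(
  plan=[
    [0,0,0.2,0,0,0.18,36],
    [0,0,0.4,0,0,0.36,36],
    [0,0,0.5,0,0,0.54,36],
    [0,0,0.7,0,0,0.72,36],
    [0,0,0.9,0,0,0.9,36],
    [0,0,1.0,0,0,1.08,36],
    [0,0,1.2,0,0,1.26,36],
    [0,0,1.4,0,0,1.44,36],
  ],
)

```text
clock: 24.98
position: [0.592, 0.0544, 0.2091]
orientation: [[1.0, -0.025, 0.001], [-0.025, -1.0, -0.0], [0.001, 0.0, -1.0]]
contact_force: [-1.1, -2.4, 4.7]
opening: 0.0442
```

```bash
python3 go.py
```

```text
t 24.98 pos [592.   54.4 209.1] psi -1.4 q [-0.04  0.68  1.55 -0.    0.91 -0.01] F [-1.1 -2.4  4.7] M [-0.31  0.21  0.07] open 44.2
```

Call:
step_arm(
  plan=[
    [0,0,0.2,0,0,0.18,36],
    [0,0,0.4,0,0,0.36,36],
    [0,0,0.5,0,0,0.54,36],
    [0,0,0.7,0,0,0.72,36],
    [0,0,0.9,0,0,0.9,36],
  ],
)

```text
clock: 25.6
position: [0.5922, 0.0543, 0.2082]
orientation: [[0.602, -0.798, 0.002], [-0.798, -0.602, -0.0], [0.001, -0.001, -1.0]]
contact_force: [-0.7, -3.5, 4.1]
opening: 0.0447
```

```bash
python3 go.py
```

```text
t 25.60 pos [592.2  54.3 208.2] psi -53.0 q [-0.04  0.68  1.55 -0.    0.91  0.89] F [-0.7 -3.5  4.1] M [-0.46  0.11  0.06] open 44.7
```

Call:
step_arm(
  plan=[
    [0,0,0.2,0,0,0.18,36],
    [0,0,0.4,0,0,0.36,36],
    [0,0,0.4,0,0,0.45,36],
  ],
)

```text
clock: 25.98
position: [0.5923, 0.0542, 0.2078]
orientation: [[0.197, -0.98, 0.002], [-0.98, -0.197, -0.001], [0.001, -0.002, -1.0]]
contact_force: [1.2, -3.4, 3.3]
opening: 0.0442
```

```bash
python3 go.py
```

```text
t 25.98 pos [592.3  54.2 207.8] psi -78.7 q [-0.04  0.68  1.55 -0.    0.91  1.34] F [ 1.2 -3.4  3.3] M [-0.5  -0.03 -0.01] open 44.2
```

Call:
step_arm(
  plan=[
    [0,0,0.1,0,0,0.15,36],
    [0,0,0.3,0,0,0.3,36],
    [0,0,0.3,0,0,0.3,36],
  ],
)

```text
clock: 26.35
position: [0.5922, 0.0541, 0.2075]
orientation: [[-0.097, -0.995, 0.002], [-0.995, 0.097, -0.001], [0.0, -0.002, -1.0]]
contact_force: [1.5, -4.1, 4.1]
opening: 0.0445
```

```bash
python3 go.py
```

```text
t 26.35 pos [592.2  54.1 207.5] psi -95.6 q [-0.04  0.68  1.55 -0.    0.91  1.63] F [ 1.5 -4.1  4.1] M [-0.74 -0.13 -0.06] open 44.5
```

Call:
step_arm(
  plan=[
    [0,0,0.1,0,0,0.12,36],
    [0,0,0.2,0,0,0.24,36],
    [0,0,0.2,0,0,0.24,36],
  ],
)

```text
clock: 26.72
position: [0.5922, 0.054, 0.2073]
orientation: [[-0.329, -0.944, 0.002], [-0.944, 0.329, -0.001], [0.0, -0.002, -1.0]]
contact_force: [0.9, -4.9, 3.6]
opening: 0.0444
```

```bash
python3 go.py
```

```text
t 26.73 pos [592.2  54.  207.3] psi -109.2 q [-0.04  0.68  1.55 -0.    0.91  1.87] F [ 0.9 -4.9  3.6] M [-0.79 -0.05 -0.1 ] open 44.4
```

Call:
step_arm(
  plan=[
    [0,0,0.1,0,0,0.12,36],
    [0,0,0.2,0,0,0.24,36],
    [0,0,0.2,0,0,0.24,36],
  ],
)

```text
clock: 27.1
position: [0.592, 0.0542, 0.2072]
orientation: [[-0.542, -0.84, 0.001], [-0.84, 0.542, -0.002], [0.001, -0.002, -1.0]]
contact_force: [-0.5, -5.0, 4.8]
opening: 0.0444
```

```bash
python3 go.py
```

```text
t 27.10 pos [592.   54.2 207.2] psi -122.8 q [-0.04  0.68  1.55 -0.    0.91  2.11] F [-0.5 -5.   4.8] M [-0.79  0.07  0.91] open 44.4
```

Call:
step_arm(
  plan=[
    [0,0,0.1,0,0,0.12,36],
    [0,0,0.2,0,0,0.24,36],
    [0,0,0.2,0,0,0.24,36],
  ],
)

```text
clock: 27.48
position: [0.592, 0.0543, 0.207]
orientation: [[-0.725, -0.689, 0.001], [-0.689, 0.725, -0.002], [0.001, -0.002, -1.0]]
contact_force: [-0.3, -5.4, 5.3]
opening: 0.0445
```

```bash
python3 go.py
```

```text
t 27.48 pos [592.   54.3 207. ] psi -136.5 q [-0.04  0.68  1.55 -0.    0.91  2.35] F [-0.3 -5.4  5.3] M [-0.79  0.08  1.64] open 44.5
```

Torque jumped to 0.9 and then 1.6 N m, so it is seated. I'll regrip to drop the windup, then back off 1.57 rad.

Call:
step_arm(
  plan=[
    [0,0,0,0,0,0,50],
    [0,0,0,0,0,0,60],
    [0,0,0,0,0,0,50],
    [0,0,0,0,0,0,36],
    [0,0,0,0,0,0,36],
    [0,0,0,0,0,0,36],
  ],
)

```text
clock: 28.22
position: [0.5916, 0.0545, 0.2066]
orientation: [[-0.73, -0.684, -0.0], [-0.684, 0.73, 0.0], [0.0, 0.0, -1.0]]
contact_force: [-2.6, 1.7, 3.0]
opening: 0.0444
```

```bash
python3 go.py
```

```text
t 28.23 pos [591.6  54.5 206.6] psi -136.8 q [-0.04  0.68  1.55  0.    0.91  2.35] F [-2.6  1.7  3. ] M [ 0.13  0.34 -0.02] open 44.4
```

Call:
step_arm(
  plan=[
    [0,0,-0.1,0,0,-0.18,36],
    [0,0,-0.3,0,0,-0.36,36],
    [0,0,-0.5,0,0,-0.54,36],
    [0,0,-0.7,0,0,-0.72,36],
    [0,0,-0.9,0,0,-0.9,36],
    [0,0,-1.0,0,0,-1.08,36],
    [0,0,-1.2,0,0,-1.26,36],
    [0,0,-1.3,0,0,-1.4,36],
  ],
)

```text
clock: 29.22
position: [0.5916, 0.0537, 0.208]
orientation: [[0.554, -0.833, -0.001], [-0.833, -0.554, -0.001], [0.001, 0.001, -1.0]]
contact_force: [-2.2, -4.4, 2.4]
opening: 0.0446
```

Call:
step_arm(
  plan=[
    [0,0,-0.2,0,0,-0.18,36],
    [0,0,-0.2,0,0,-0.18,36],
  ],
)

```text
clock: 29.48
position: [0.5916, 0.0536, 0.2081]
orientation: [[0.692, -0.722, -0.001], [-0.722, -0.692, -0.001], [0.001, 0.001, -1.0]]
contact_force: [-2.0, -3.2, 2.1]
opening: 0.0443
```

```bash
python3 go.py
```

```text
t 29.48 pos [591.6  53.6 208.1] psi -46.2 q [-0.04  0.68  1.55 -0.    0.91  0.77] F [-2.  -3.2  2.1] M [-0.63  0.38  0.07] open 44.3
```

Call:
step_arm(
  plan=[
    [0,0,0,0,0,0,60],
    [0,0,0,0,0,0,70],
    [0,0,0,0,0,0,70],
    [0,0,-60,0,0,0,70],
    [0,0,-120,0,0,0,70],
    [0,0,-180,0,0,0,70],
    [0,0,-180,0,0,0,60],
    [0,0,-180,0,0,0,40],
  ],
)

```text
clock: 30.48
position: [0.5915, 0.0545, 0.3876]
orientation: [[0.691, -0.723, -0.001], [-0.723, -0.691, 0.0], [-0.0, 0.0, -1.0]]
contact_force: [0.2, -0.3, -0.9]
opening: 0.0434
```

```bash
cat > look.py <<'E'
from meas import *
import sys
for n in("side","top"):
    f=grab(n); C=cloud(f); hsv=cv2.cvtColor(f["pixels"],cv2.COLOR_BGR2HSV); h=hsv[...,0]
    for k,(a,b) in {"green":(65,90),"yellow":(23,32)}.items():
        m=(h>=a)&(h<=b)&(hsv[...,1]>120)&(C[...,2]>.01)&(C[...,2]<.13 if len(sys.argv)<2 else C[...,2]<.2)&(C[...,0]>.3)&(C[...,0]<.62)&(abs(C[...,1])<.2)
        if m.sum()<30: print(n,k,"few",m.sum()); continue
        c=np.median(C[m],0); 
        try: mid,an,l,z=bar(C,c[:2]); print(n,k,"tray",mm(c[:2]),"bar",mm(mid),round(float(an),1),"len",mm(l),"z",mm(z))
        except Exception as e: print(n,k,"tray",mm(c[:2]),"no bar",e)
    q=near(C,(.592,.0545),.023,.055,.08); print("gauge",len(q),mm(np.median(q[:,2])) if len(q) else "")
E
python3 look.py; python3 go.py
```

```text
side green tray [413.8, 118.6] bar [424.1, 104.9] 76.8 len 83.7 z 116.8
side yellow few 8
gauge 164 64.6
top green few 0
top yellow few 29
gauge 111 65.3
t 30.57 pos [591.5  54.5 386.3] psi -46.3 q [-0.04  0.48  1.35 -0.    1.31  0.77] F [ 0.2  0.2 -1. ] M [0.01 0.05 0.03] open 39.9
```

```bash
sed -i 's/(23,32)/(18,30)/; s/hsv\[...,1\]>120/hsv[...,1]>150/' look.py; python3 look.py; python3 go.py 436.5 -27 385 12.2 436.5 -27 269 12.2
```

```text
side green few 4
side yellow tray [442.8, -19.2] bar [442.3, -48.5] 102.3 len 85.0 z 117.2
gauge 166 64.7
top green few 0
top yellow tray [460.8, -37.7] bar [440.7, -50.2] 102.2 len 82.9 z 118.6
gauge 111 65.3
t 30.68 pos [591.6  54.4 386.4] psi -46.3 q [-0.04  0.48  1.35 -0.    1.31  0.77] F [ 0.   0.1 -0.1] M [-0.04 -0.   -0.02] open 39.9
[-48.2, 168.4, 1.9] [0.001, 0.003, -1.021]
[-48.0, 168.2, 117.9] [0.001, 0.003, -1.021]
```

Call:
step_arm(
  plan=[
    [-48,168,2,0,0,-1.02,40],
    [-48,168,2,0,0,-1.02,40],
    [-48,168,2,0,0,-1.02,40],
    [-48,168,2,0,0,-1.02,40],
    [-48,168,2,0,0,-1.02,40],
    [-48,168,2,0,0,-1.02,40],
    [-48,168,40,0,0,-1.02,40],
    [-48,168,40,0,0,-1.02,40],
  ],
)

```text
clock: 31.68
position: [0.4362, -0.0267, 0.3458]
orientation: [[0.978, 0.21, -0.007], [0.21, -0.978, 0.002], [-0.006, -0.003, -1.0]]
contact_force: [0.6, -0.6, 0.5]
opening: 0.0399
```

```bash
python3 go.py 436.5 -27 269 12.2;python3 - <<'E'
from h import *
S=[]
for n,(x,y) in {"side":(250,140),"top":(215,185)}.items():
    f=grab(n); S.append(cv2.resize(f["pixels"][y:y+110,x:x+110],(400,400),interpolation=cv2.INTER_CUBIC))
cv2.imwrite("pics/a5.png",np.hstack(S))
E
```

```text
t 31.68 pos [436.2 -26.7 345.8] psi 12.1 q [-0.24  0.25  1.84 -0.    1.06 -0.45] F [ 0.6 -0.6  0.5] M [-0.01 -0.03 -0.03] open 39.9
[0.7, 0.6, 76.7] [-0.003, 0.006, -0.002]
```

View pics/a5.png

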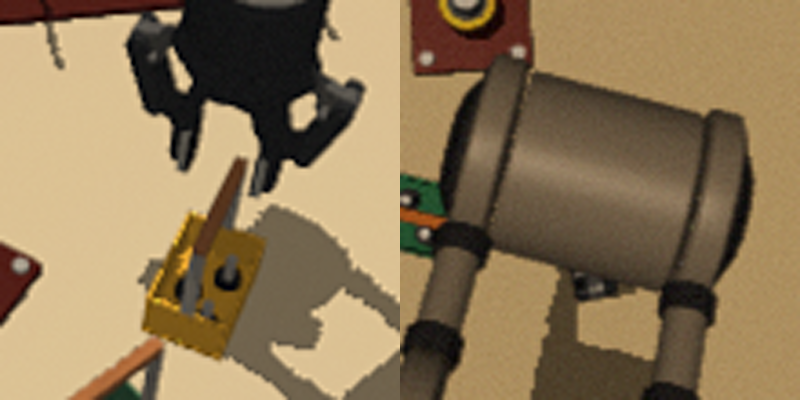

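The fingers straddle the line of the yellow bar in the side view: fingertips (185,165) and (262,185), bar (220,205). Lowering.

Call:
step_arm(
  plan=[
    [0,0,30,0,0,0,40],
    [0,0,60,0,0,0,40],
    [0,0,76,0,0,0,40],
    [0,0,76,0,0,0,40],
    [0,0,76,0,0,0,20],
    [0,0,76,0,0,0,0],
    [0,0,76,0,0,0,0],
    [0,0,76,0,0,0,0],
  ],
)

```text
clock: 32.78
position: [0.4373, -0.027, 0.2732]
orientation: [[0.978, 0.21, 0.002], [0.21, -0.978, -0.001], [0.002, 0.001, -1.0]]
contact_force: [-1.8, -0.2, 6.2]
opening: 0.0086
```

```bash
python3 go.py
```

```text
t 32.77 pos [437.3 -27.  273.2] psi 12.1 q [-0.24  0.35  1.93 -0.    0.85 -0.45] F [-1.8 -0.2  6.2] M [-0.06  0.37  0.02] open 8.6
```

Call:
step_arm(
  plan=[
    [0,0,-15,0,0,0,0],
    [0,0,-50,0,0,0,0],
    [0,0,-99,0,0,0,0],
    [0,0,-99,0,0,0,0],
    [0,0,-99,0,0,0,0],
  ],
)

```text
clock: 33.4
position: [0.4367, -0.0268, 0.3707]
orientation: [[0.978, 0.21, -0.0], [0.21, -0.978, 0.0], [-0.0, -0.0, -1.0]]
contact_force: [-0.5, 0.1, -2.4]
opening: 0.0086
```

```bash
cat > held.py <<'E'
# held tote's bar seen in each view, relative to tool
from meas import *
s=r.read_state(); R=np.asarray(s["orientation"]); p=np.asarray(s["position"]); g=p+R@[0,0,.155]
for n in("side","top"):
    f=grab(n); C=cloud(f).reshape(-1,3); hsv=cv2.cvtColor(f["pixels"],cv2.COLOR_BGR2HSV).reshape(-1,3)
    m=(hsv[:,0]>3)&(hsv[:,0]<17)&(hsv[:,1]>100)&(np.linalg.norm(C[:,:2]-g[:2],axis=1)<.09)&(abs(C[:,2]-g[2])<.025)
    q=C[m]
    if len(q)<8: print(n,"few",len(q)); continue
    d=cv2.fitLine(q.astype(np.float32),cv2.DIST_L2,0,.01,.01).ravel(); L=(q-g)@R
    print(n,len(q),"dir tool",np.round(R.T@d[:3],3),"z",mm([q[:,2].min(),q[:,2].max()]),"tool y",mm([L[:,1].min(),L[:,1].max()]),"x mean",mm(L[:,0].mean()))
E
python3 held.py; python3 go.py 470 -253.5 368 -44.1 549 -330 368 -44.1
```

```text
side 75 dir tool [-0.086 -0.995  0.043] z [206.2, 234.7] tool y [-20.5, 39.2] x mean 2.3
top few 0
t 33.50 pos [436.7 -26.8 369.9] psi 12.1 q [-0.24  0.22  1.8  -0.    1.12 -0.45] F [ 0.1 -1.1 -1.8] M [ 0.03 -0.   -0.05] open 8.6
[-15.0, 228.7, 1.7] [0.0, 0.003, 0.981]
[46.2, 320.1, 1.4] [0.0, 0.003, 0.981]
```

Call:
step_arm(
  plan=[
    [-15,229,-3,0,0,0.98,0],
    [-15,229,-3,0,0,0.98,0],
    [-15,229,-3,0,0,0.98,0],
    [-15,229,-3,0,0,0.98,0],
    [-15,229,-3,0,0,0.98,0],
    [-15,229,-3,0,0,0.98,0],
    [-15,229,-3,0,0,0.98,0],
    [-15,229,-3,0,0,0.98,0],
  ],
)

```text
clock: 34.5
position: [0.4705, -0.2538, 0.3734]
orientation: [[0.72, -0.694, -0.001], [-0.694, -0.72, 0.001], [-0.001, 0.0, -1.0]]
contact_force: [-0.2, 0.4, -0.8]
opening: 0.0082
```

```bash
python3 go.py 549 -330 373 -44.1; python3 held.py
python3 - <<'E'
from h import *
S=[]
for n,(x,y) in {"side":(240,80),"top":(320,130)}.items():
    f=grab(n); S.append(cv2.resize(f["pixels"][y:y+110,x:x+110],(400,400),interpolation=cv2.INTER_CUBIC))
cv2.imwrite("pics/a6.png",np.hstack(S))
E
```

```text
t 34.50 pos [ 470.5 -253.8  373.4] psi -44.0 q [-0.64  0.39  1.55 -0.    1.21  0.13] F [-0.2  0.4 -0.8] M [ 0.02 -0.06 -0.08] open 8.2
[109.4, 0.3, 0.2] [0.0, 0.001, 0.002]
side 115 dir tool [-0.005 -1.    -0.021] z [199.4, 228.3] tool y [-21.3, 60.5] x mean -3.4
top 53 dir tool [ 0.007 -1.     0.003] z [201.7, 222.1] tool y [-18.5, 66.1] x mean -2.0
```

View pics/a6.png

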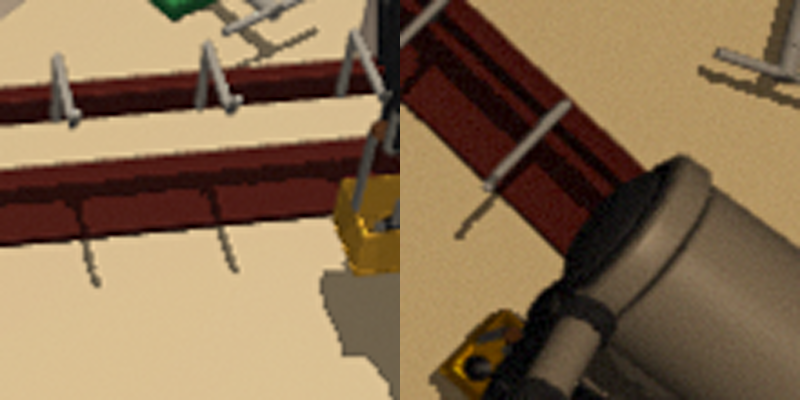

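The held bar is level and its middle lies at tool y about +22, as planned. Sliding over the hook.

Call:
step_arm(
  plan=[
    [30,0,0,0,0,0,0],
    [60,0,0,0,0,0,0],
    [85,0,0,0,0,0,0],
    [109,0,0,0,0,0,0],
    [109,0,0,0,0,0,0],
    [109,0,0,0,0,0,0],
  ],
)

```text
clock: 35.45
position: [0.5486, -0.3293, 0.3738]
orientation: [[0.719, -0.695, -0.001], [-0.695, -0.719, 0.001], [-0.001, 0.0, -1.0]]
contact_force: [0.0, -0.6, -0.9]
opening: 0.0085
```

```bash
python3 go.py 549 -330 342 -44.1; python3 held.py
python3 - <<'E'
from h import *
f=grab("side"); cv2.imwrite("pics/a7.png",cv2.resize(f["pixels"][60:180,280:400],(480,480),interpolation=cv2.INTER_CUBIC))
E
```

```text
t 35.45 pos [ 548.6 -329.3  373.8] psi -44.0 q [-0.66  0.58  1.23 -0.    1.34  0.11] F [ 0.  -0.6 -0.9] M [ 0.04  0.   -0.07] open 8.5
[0.9, 0.2, 31.8] [0.0, 0.001, 0.001]
side 109 dir tool [ 0.001 -1.     0.005] z [206.9, 229.7] tool y [-21.4, 61.4] x mean -3.2
top 21 dir tool [ 0.092  0.189 -0.978] z [203.3, 224.0] tool y [-18.5, -10.0] x mean -1.7
```

View pics/a7.png

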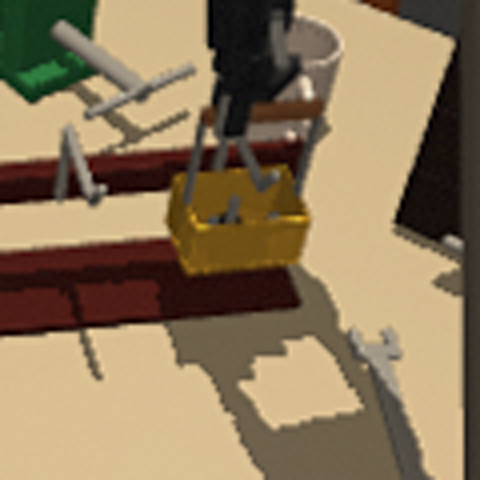

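The hook's tip (265,180) sticks out between bar (275,108) and tray. Lowering.

Call:
step_arm(
  plan=[
    [0,0,10,0,0,0,0],
    [0,0,20,0,0,0,0],
    [0,0,28,0,0,0,0],
    [0,0,31,0,0,0,0],
    [0,0,31,0,0,0,0],
    [0,0,31,0,0,0,0],
  ],
)

```text
clock: 36.35
position: [0.549, -0.3298, 0.3434]
orientation: [[0.719, -0.695, 0.001], [-0.695, -0.719, -0.001], [0.001, -0.0, -1.0]]
contact_force: [0.1, 0.4, -2.1]
opening: 0.0081
```

Call:
step_arm(
  plan=[
    [0,0,1,0,0,0,0],
    [0,0,2,0,0,0,0],
    [0,0,2,0,0,0,0],
  ],
)

```text
clock: 36.72
position: [0.5489, -0.3297, 0.3412]
orientation: [[0.719, -0.695, 0.0], [-0.695, -0.719, -0.0], [0.0, 0.0, -1.0]]
contact_force: [0.1, -0.6, -0.6]
opening: 0.0088
```

Call:
step_arm(
  plan=[
    [0,0,1,0,0,0,0],
    [0,0,1,0,0,0,0],
    [0,0,1,0,0,0,0],
  ],
)

```text
clock: 37.1
position: [0.5489, -0.3297, 0.3408]
orientation: [[0.719, -0.695, 0.001], [-0.695, -0.719, -0.001], [0.001, -0.0, -1.0]]
contact_force: [-1.3, 1.7, 5.5]
opening: 0.0089
```

Call:
step_arm(
  plan=[
    [0,0,1,0,0,0,0],
    [0,0,1,0,0,0,0],
    [0,0,1,0,0,0,0],
  ],
)

```text
clock: 37.48
position: [0.5489, -0.3296, 0.3405]
orientation: [[0.719, -0.695, 0.001], [-0.695, -0.719, -0.001], [0.002, -0.0, -1.0]]
contact_force: [-2.3, 2.3, 9.5]
opening: 0.0086
```

Call:
step_arm(
  plan=[
    [0,0,-1,0,0,0,10],
    [0,0,-1,0,0,0,16],
    [0,0,-1,0,0,0,24],
    [0,0,-1,0,0,0,30],
    [0,0,-1,0,0,0,30],
    [0,0,-1,0,0,0,30],
  ],
)

```text
clock: 38.22
position: [0.5489, -0.3297, 0.34]
orientation: [[0.719, -0.695, -0.0], [-0.695, -0.719, -0.0], [0.0, 0.0, -1.0]]
contact_force: [-0.1, -1.1, -0.4]
opening: 0.0305
```

Call:
step_arm(
  plan=[
    [0,0,-15,0,0,0,30],
    [0,0,-30,0,0,0,30],
    [0,0,-60,0,0,0,30],
    [-60,0,-80,0,0,0,40],
    [-120,0,-80,0,0,0,40],
    [-120,0,-80,0,0,0,40],
  ],
)

```text
clock: 38.98
position: [0.4598, -0.2433, 0.4212]
orientation: [[0.72, -0.694, -0.002], [-0.694, -0.72, 0.001], [-0.002, 0.0, -1.0]]
contact_force: [0.1, -0.9, 0.6]
opening: 0.0401
```

```bash
python3 look.py; python3 go.py
python3 - <<'E'
from meas import *
S=[]
for n,(x,y) in {"side":(270,70),"top":(320,140)}.items():
    f=grab(n);C=cloud(f); S.append(cv2.resize(f["pixels"][y:y+110,x:x+110],(400,400),interpolation=cv2.INTER_CUBIC))
    q=near(C,(.533,-.347),.055,.178,.2); print(n,len(q),mm(q.mean(0)) if len(q) else "")
cv2.imwrite("pics/a8.png",np.hstack(S))
E
```

```text
side green few 4
side yellow tray [583.2, 72.0] no bar OpenCV(4.12.0) /io/opencv/modules/core/src/matmul.dispatch.cpp:788: error: (-215:Assertion failed) nsamples > 0 in function 'calcCovarMatrix'

gauge 167 64.6
top green few 15
top yellow tray [584.9, 56.5] no bar OpenCV(4.12.0) /io/opencv/modules/core/src/matmul.dispatch.cpp:788: error: (-215:Assertion failed) nsamples > 0 in function 'calcCovarMatrix'

gauge 129 65.6
t 39.08 pos [ 462.6 -246.1  421.9] psi -44.0 q [-0.64  0.33  1.5  -0.    1.31  0.13] F [ 1.   0.1 -0.1] M [-0.02 -0.04 -0.02] open 40.1
side 96 [539.2, -330.3, 184.0]
top 7 [559.6, -316.9, 183.7]
```

View pics/a8.png

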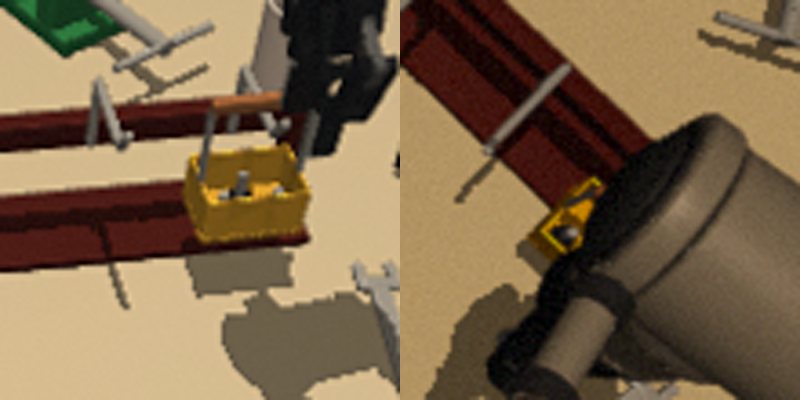

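Yellow hangs level on the right hook: bar at (250,102), tray clear of the base. Now green.

```bash
python3 - <<'E'
from meas import *
for n in("side","top"):
    C=cloud(grab(n)); q=near(C,(.424,.104),.12,.105,.125)
    print(n,len(q)); 
    if len(q)>10: m,a,l,z=bar(C,q[:,:2].mean(0)); print(mm(m),round(float(a),1),mm(l),mm(z))
E
python3 go.py 429 126.5 385 -13.2
```

```text
side 212
[424.2, 105.0] 77.2 83.9 117.0
top 117
[423.5, 103.5] 77.2 83.5 118.7
t 39.27 pos [ 463.4 -247.1  420.4] psi -44.1 q [-0.64  0.33  1.5  -0.    1.31  0.13] F [-0.2 -0.7 -0. ] M [-0.05  0.02 -0.01] open 40.2
[-284.5, -244.6, 35.0] [0.0, -0.001, -0.538]
```

```bash
python3 go.py 419 82 385 -12.9
```

```text
t 39.27 pos [ 463.4 -247.1  420.4] psi -44.1 q [-0.64  0.33  1.5  -0.    1.31  0.13] F [-0.2 -0.7 -0. ] M [-0.05  0.02 -0.01] open 40.2
[-260.8, -205.7, 35.0] [0.0, -0.001, -0.544]
```

Call:
step_arm(
  plan=[
    [-261,-206,35,0,0,-0.544,40],
    [-261,-206,35,0,0,-0.544,40],
    [-261,-206,35,0,0,-0.544,40],
    [-261,-206,35,0,0,-0.544,40],
    [-261,-206,35,0,0,-0.544,40],
    [-261,-206,35,0,0,-0.544,40],
    [-261,-206,35,0,0,-0.544,40],
    [-261,-206,35,0,0,-0.544,40],
  ],
)

```text
clock: 40.28
position: [0.4189, 0.0826, 0.3851]
orientation: [[0.975, -0.223, 0.0], [-0.223, -0.975, -0.0], [0.0, 0.0, -1.0]]
contact_force: [0.6, 0.3, -1.0]
opening: 0.0398
```

```bash
python3 go.py 419 82 271 -12.9
python3 - <<'E'
from meas import *
C=cloud(grab("side")); q=near(C,(.424,.104),.12,.105,.125); m,a,l,z=bar(C,q[:,:2].mean(0)); print(mm(m),round(float(a),1),mm(l),mm(z))
E
```

```text
t 40.27 pos [418.9  82.6 385.1] psi -12.9 q [ 0.02  0.18  1.8  -0.    1.16  0.24] F [ 0.6  0.3 -1. ] M [-0.04  0.02  0.03] open 39.8
[0.2, 0.6, 114.1] [0.0, -0.0, 0.0]
[424.3, 105.7] 76.9 82.6 117.0
```

Call:
step_arm(
  plan=[
    [0,0,50,0,0,0,40],
    [0,0,90,0,0,0,40],
    [0,0,113,0,0,0,40],
    [0,0,113,0,0,0,40],
    [0,0,113,0,0,0,20],
    [0,0,113,0,0,0,0],
    [0,0,113,0,0,0,0],
    [0,0,113,0,0,0,0],
  ],
)

```text
clock: 41.32
position: [0.4188, 0.083, 0.2733]
orientation: [[0.975, -0.222, 0.004], [-0.222, -0.975, -0.001], [0.004, -0.0, -1.0]]
contact_force: [0.8, -3.0, 6.8]
opening: 0.0083
```

```bash
python3 go.py
```

```text
t 41.33 pos [418.8  83.  273.3] psi -12.8 q [ 0.02  0.34  1.96 -0.    0.84  0.24] F [ 0.8 -3.   6.8] M [-0.5  -0.08 -0.06] open 8.3
```

Call:
step_arm(
  plan=[
    [0,0,-15,0,0,0,0],
    [0,0,-50,0,0,0,0],
    [0,0,-102,0,0,0,0],
    [0,0,-102,0,0,0,0],
    [0,0,-102,0,0,0,0],
  ],
)

```text
clock: 41.95
position: [0.4176, 0.0833, 0.3737]
orientation: [[0.975, -0.222, -0.001], [-0.222, -0.975, -0.0], [-0.001, 0.0, -1.0]]
contact_force: [-0.4, -0.3, -2.1]
opening: 0.0084
```

```bash
python3 held.py; python3 go.py 600.5 -117 373 -44.1 679.6 -193.4 373 -44.1
```

```text
side 167 dir tool [-0.019 -1.     0.016] z [207.9, 220.6] tool y [-65.3, -5.1] x mean -0.6
top few 0
t 42.05 pos [417.6  83.2 372.9] psi -12.9 q [ 0.02  0.19  1.83 -0.    1.12  0.24] F [ 0.8 -0.8 -1. ] M [ 0.02  0.   -0.08] open 8.6
[222.8, 154.5, -0.6] [0.001, 0.002, 0.545]
[317.0, 211.4, -0.8] [0.001, 0.002, 0.545]
```

Call:
step_arm(
  plan=[
    [223,154,-1,0,0,0.545,0],
    [223,154,-1,0,0,0.545,0],
    [223,154,-1,0,0,0.545,0],
    [223,154,-1,0,0,0.545,0],
    [223,154,-1,0,0,0.545,0],
    [223,154,-1,0,0,0.545,0],
    [223,154,-1,0,0,0.545,0],
    [223,154,-1,0,0,0.545,0],
  ],
)

```text
clock: 43.05
position: [0.6007, -0.1154, 0.3751]
orientation: [[0.719, -0.695, -0.001], [-0.695, -0.719, 0.0], [-0.001, 0.0, -1.0]]
contact_force: [-0.6, -0.1, -0.6]
opening: 0.0088
```

```bash
python3 held.py; python3 go.py 679.6 -193.4 373 -44.1
```

```text
side 136 dir tool [ 0.019 -0.998 -0.064] z [196.9, 221.5] tool y [-64.8, 18.9] x mean -2.9
top few 4
t 43.15 pos [ 600.9 -115.6  375.5] psi -44.0 q [-0.32  0.52  1.31 -0.    1.3   0.45] F [ 0.2 -0.8 -0.2] M [ 0.01 -0.02 -0.01] open 8.3
[110.6, 1.2, 2.5] [-0.0, -0.0, 0.001]
```

Call:
step_arm(
  plan=[
    [30,0,0,0,0,0,0],
    [60,1,0,0,0,0,0],
    [85,1,0,0,0,0,0],
    [110,1,0,0,0,0,0],
    [110,1,0,0,0,0,0],
    [110,1,0,0,0,0,0],
  ],
)

```text
clock: 43.9
position: [0.6793, -0.1931, 0.375]
orientation: [[0.719, -0.695, -0.001], [-0.695, -0.719, 0.0], [-0.001, 0.0, -1.0]]
contact_force: [-0.4, 0.1, -0.7]
opening: 0.0084
```

```bash
python3 go.py 679.6 -193.4 342 -44.1; python3 held.py
python3 - <<'E'
from h import *
f=grab("side"); cv2.imwrite("pics/a9.png",cv2.resize(f["pixels"][50:170,200:360],None,fx=4,fy=4,interpolation=cv2.INTER_CUBIC))
E
```

```text
t 43.90 pos [ 679.3 -193.1  375. ] psi -44.1 q [-0.39  0.71  0.98  0.    1.45  0.38] F [-0.4  0.1 -0.7] M [-0.08  0.02  0.06] open 8.4
[0.5, -0.0, 33.0] [0.0, 0.001, 0.001]
side 120 dir tool [ 0.014 -1.     0.012] z [206.9, 221.8] tool y [-64.2, 17.4] x mean -3.0
top 20 dir tool [-0.04  -0.999  0.025] z [213.8, 222.4] tool y [-61.9, 21.2] x mean -1.8
```

View pics/a9.png

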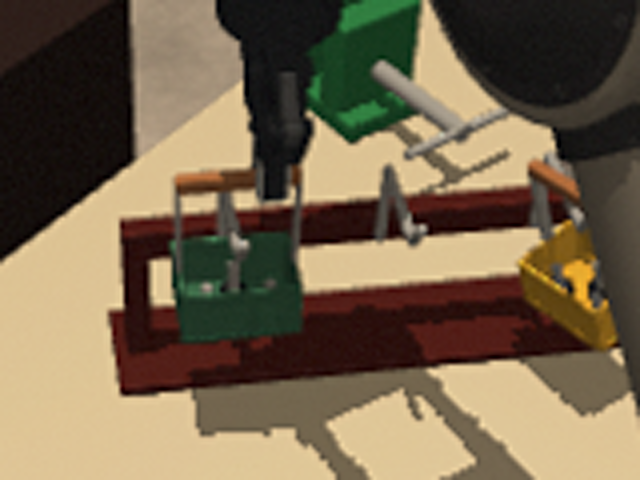

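Green is correctly over the left hook: tip at (237,245), between the uprights. Yellow at (570,280) looks twisted on its hook, perhaps from the knock, so I'll check it after placing green.

Call:
step_arm(
  plan=[
    [0,0,10,0,0,0,0],
    [0,0,20,0,0,0,0],
    [0,0,28,0,0,0,0],
    [0,0,33,0,0,0,0],
    [0,0,33,0,0,0,0],
    [0,0,33,0,0,0,0],
  ],
)

```text
clock: 44.8
position: [0.6797, -0.1938, 0.3423]
orientation: [[0.718, -0.696, 0.0], [-0.696, -0.718, -0.0], [0.0, -0.0, -1.0]]
contact_force: [-0.6, 0.1, -1.1]
opening: 0.0082
```

Call:
step_arm(
  plan=[
    [0,0,1,0,0,0,0],
    [0,0,2,0,0,0,0],
    [0,0,2,0,0,0,0],
  ],
)

```text
clock: 45.18
position: [0.6796, -0.1938, 0.341]
orientation: [[0.718, -0.696, 0.001], [-0.696, -0.718, -0.001], [0.001, -0.0, -1.0]]
contact_force: [-2.7, 0.1, 4.3]
opening: 0.0085
```

Call:
step_arm(
  plan=[
    [0,0,0.5,0,0,0,0],
    [0,0,0.5,0,0,0,0],
    [0,0,-1,0,0,0,14],
    [0,0,-1,0,0,0,22],
    [0,0,-1,0,0,0,30],
    [0,0,-1,0,0,0,30],
  ],
)

```text
clock: 45.92
position: [0.6796, -0.1938, 0.3408]
orientation: [[0.718, -0.696, -0.0], [-0.696, -0.718, 0.0], [-0.0, 0.0, -1.0]]
contact_force: [0.2, 0.4, -0.3]
opening: 0.03
```

Call:
step_arm(
  plan=[
    [0,0,-15,0,0,0,30],
    [0,0,-30,0,0,0,30],
    [0,0,-60,0,0,0,30],
    [-60,0,-80,0,0,0,40],
    [-120,0,-80,0,0,0,40],
    [-180,0,-80,0,0,0,40],
    [-180,-60,-80,0,0,0,40],
    [-180,-120,-80,0,0,0,40],
  ],
)

```text
clock: 46.92
position: [0.6335, 0.0188, 0.4237]
orientation: [[0.718, -0.696, 0.003], [-0.696, -0.718, -0.001], [0.003, -0.002, -1.0]]
contact_force: [1.0, -0.1, -0.1]
opening: 0.04
```

```bash
python3 go.py
python3 - <<'E'
from meas import *
S=[]
for n,(x,y) in {"side":(210,50),"top":(280,95)}.items():
    f=grab(n);C=cloud(f); S.append(cv2.resize(f["pixels"][y:y+150,x:x+150],(400,400),interpolation=cv2.INTER_CUBIC))
    for c in ((.6956,-.1769),(.533,-.347)):
        q=near(C,c,.06,.178,.192)
        if len(q)>8:
            d=cv2.fitLine(q.astype(np.float32),cv2.DIST_HUBER,0,.01,.01).ravel(); print(n,len(q),mm(q.mean(0)),np.round(d[:3],3))
    # trays: anything hanging z .05-.12
cv2.imwrite("pics/a10.png",np.hstack(S))
E
```

```text
t 46.92 pos [633.5  18.8 423.7] psi -44.1 q [-0.09  0.54  1.16 -0.    1.44  0.68] F [ 1.  -0.1 -0.1] M [-0.03 -0.04  0.02] open 40.0
side 143 [694.1, -172.7, 184.1] [0.678 0.734 0.044]
side 66 [544.8, -346.2, 183.6] [ 0.839 -0.545  0.017]
top 151 [691.0, -178.0, 185.6] [0.683 0.73  0.019]
top 149 [529.2, -344.0, 186.0] [ 0.906 -0.42  -0.049]
```

View pics/a10.png

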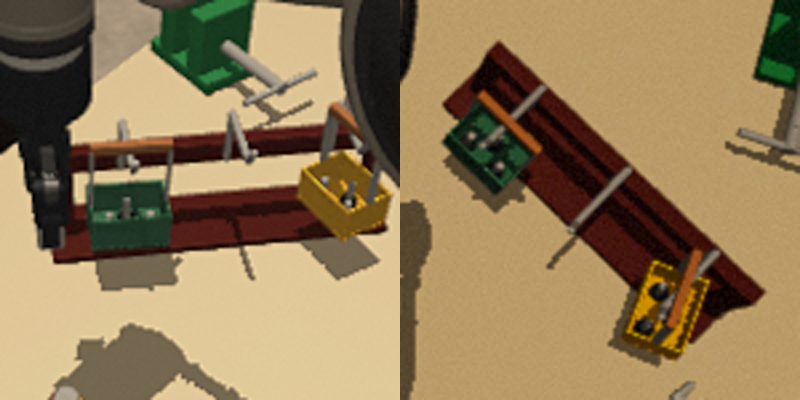

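Green hangs squarely. Yellow has been knocked round on its hook (bar in the top crop from (697,255) to (672,325), nearly along the hook). It still hangs, but I'll straighten it. Measuring its bar.

```bash
cat > yb.py <<'E'
from meas import *
for n in("side","top"):
    f=grab(n); C=cloud(f).reshape(-1,3); hsv=cv2.cvtColor(f["pixels"],cv2.COLOR_BGR2HSV).reshape(-1,3)
    m=(hsv[:,0]>4)&(hsv[:,0]<17)&(hsv[:,1]>120)&(np.linalg.norm(C[:,:2]-[.533,-.347],axis=1)<.08)&(C[:,2]>.172)&(C[:,2]<.2)
    q=C[m]
    if len(q)<8: print("few",len(q)); continue
    d=cv2.fitLine(q.astype(np.float32),cv2.DIST_HUBER,0,.01,.01).ravel()[:3]; s=(q-q.mean(0))@d
    mid=q.mean(0)+d*(s.min()+s.max())/2
    print(n,len(q),"mid",mm(mid),"ang",round(float(np.degrees(np.arctan2(d[1],d[0]))%180),1),"slope",np.round(d[2],3),"len",mm(np.ptp(s)),"topz",mm(np.median(q[:,2])))
E
python3 yb.py; python3 go.py
```

```text
side 38 mid [557.0, -351.1, 179.8] ang 154.1 slope 0.06 len 36.2 topz 180.6
top 130 mid [531.7, -344.8, 185.7] ang 156.7 slope -0.093 len 83.7 topz 186.2
t 47.12 pos [634.1  18.6 421.7] psi -44.0 q [-0.09  0.54  1.16 -0.    1.44  0.68] F [ 0.2 -1.7 -0.3] M [-0.02  0.01  0.03] open 39.7
```

```bash
python3 go.py 551 -351.5 425 -113.3
```

```text
t 47.12 pos [634.1  18.6 421.7] psi -44.0 q [-0.09  0.54  1.16 -0.    1.44  0.68] F [ 0.2 -1.7 -0.3] M [-0.02  0.01  0.03] open 39.7
[197.2, 324.1, -3.2] [-0.001, -0.001, 1.21]
```

Call:
step_arm(
  plan=[
    [197,324,-3,0,0,1.21,36],
    [197,324,-3,0,0,1.21,36],
    [197,324,-3,0,0,1.21,36],
    [197,324,-3,0,0,1.21,36],
    [197,324,-3,0,0,1.21,36],
    [197,324,-3,0,0,1.21,36],
    [197,324,-3,0,0,1.21,36],
    [197,324,-3,0,0,1.21,36],
  ],
)

```text
clock: 48.12
position: [0.5484, -0.3538, 0.4249]
orientation: [[-0.4, -0.917, 0.0], [-0.917, 0.4, -0.001], [0.0, -0.001, -1.0]]
contact_force: [0.6, -0.5, -0.8]
opening: 0.036
```

```bash
python3 yb.py;  python3 go.py 551 -351.5 350 -113.3
python3 - <<'E'
from meas import *
S=[]
for n,(x,y) in {"side":(270,50),"top":(330,130)}.items():
    f=grab(n); S.append(cv2.resize(f["pixels"][y:y+100,x:x+100],(400,400),interpolation=cv2.INTER_CUBIC))
cv2.imwrite("pics/a11.png",np.hstack(S))
E
```

```text
side 124 mid [532.7, -343.9, 182.7] ang 158.5 slope 0.029 len 81.3 topz 183.2
top 136 mid [532.4, -347.9, 185.2] ang 155.1 slope 0.0 len 87.8 topz 186.1
t 48.23 pos [ 549.3 -352.   424.9] psi -113.3 q [-0.69  0.57  1.09  0.    1.47  1.29] F [-0.1 -0.2 -0.1] M [ 0.07 -0.02 -0.03] open 36.0
[-1.1, -1.3, 74.9] [-0.001, -0.0, -0.001]
```

View pics/a11.png

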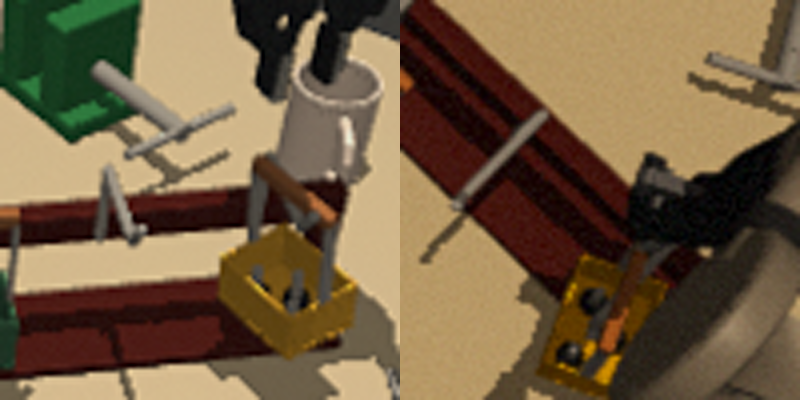

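Bar in full view in the side crop, (262,165) to (330,215), static, middle (533,-345). Gripping its inner part from above.

Call:
step_arm(
  plan=[
    [-1,-1,30,0,0,0,36],
    [-1,-1,55,0,0,0,36],
    [-1,-1,68,0,0,0,36],
    [-1,-1,75,0,0,0,36],
    [-1,-1,75,0,0,0,36],
  ],
)

```text
clock: 48.95
position: [0.5513, -0.3515, 0.3494]
orientation: [[-0.397, -0.918, 0.0], [-0.918, 0.397, -0.0], [0.0, -0.0, -1.0]]
contact_force: [0.0, 0.3, 1.0]
opening: 0.036
```

Call:
step_arm(
  plan=[
    [0,0,0,0,0,0,22],
    [0,0,0,0,0,0,12],
    [0,0,0,0,0,0,0],
    [0,0,0,0,0,0,0],
    [0,0,0,0,0,0,0],
  ],
)

```text
clock: 49.58
position: [0.5509, -0.3529, 0.3502]
orientation: [[-0.398, -0.918, 0.001], [-0.918, 0.398, -0.004], [0.003, -0.003, -1.0]]
contact_force: [-1.3, -5.9, 2.4]
opening: 0.0081
```

```bash
python3 go.py; python3 held.py
```

```text
t 49.58 pos [ 550.9 -352.9  350.2] psi -113.4 q [-0.69  0.62  1.21 -0.    1.3   1.29] F [-1.3 -5.9  2.4] M [-0.9   0.32  0.29] open 8.1
side 86 dir tool [-0.026 -1.    -0.005] z [171.1, 194.7] tool y [5.4, 61.8] x mean -3.7
top 48 dir tool [ 0.18  -0.958 -0.224] z [174.3, 201.3] tool y [5.3, 50.1] x mean -2.0
```

Call:
step_arm(
  plan=[
    [0,0,-6,0,0,0,0],
    [0,0,-16,0,0,0,0],
    [0,0,-16,0,0,0,0],
  ],
)

```text
clock: 50.05
position: [0.5514, -0.3514, 0.3664]
orientation: [[-0.397, -0.918, 0.002], [-0.918, 0.397, -0.001], [0.0, -0.002, -1.0]]
contact_force: [0.2, 1.2, -1.8]
opening: 0.0081
```

```bash
python3 go.py 546.8 -332 366 -44.1; python3 held.py
```

```text
t 50.05 pos [ 551.4 -351.4  366.4] psi -113.4 q [-0.68  0.61  1.19  0.    1.34  1.29] F [ 0.2  1.2 -1.8] M [ 0.03 -0.07  0.01] open 8.1
[-16.0, 12.0, 0.4] [-0.002, -0.001, -1.21]
side 94 dir tool [-0.013 -0.999 -0.036] z [191.2, 204.5] tool y [4.7, 62.6] x mean -4.4
top 61 dir tool [ 0.059 -0.951 -0.304] z [191.8, 228.1] tool y [6.7, 53.7] x mean -2.1
```

Call:
step_arm(
  plan=[
    [-2,1,0,0,0,-0.16,0],
    [-4,2,0,0,0,-0.32,0],
    [-6,4,0,0,0,-0.48,0],
    [-9,5,0,0,0,-0.65,0],
    [-11,7,0,0,0,-0.82,0],
    [-14,9,0,0,0,-1.0,0],
    [-16,12,0,0,0,-1.16,0],
    [-16,12,0,0,0,-1.21,0],
  ],
)

```text
clock: 51.15
position: [0.5465, -0.3317, 0.3647]
orientation: [[0.721, -0.693, -0.001], [-0.693, -0.721, 0.001], [-0.001, -0.0, -1.0]]
contact_force: [0.4, -0.2, -1.5]
opening: 0.0081
```

Call:
step_arm(
  plan=[
    [0,0,6,0,0,0,0],
    [0,0,11,0,0,0,0],
    [0,0,11,0,0,0,0],
  ],
)

```text
clock: 51.52
position: [0.5464, -0.3321, 0.3531]
orientation: [[0.718, -0.696, -0.001], [-0.696, -0.718, 0.001], [-0.002, 0.0, -1.0]]
contact_force: [-0.0, -0.3, -0.9]
opening: 0.0082
```

```bash
python3 go.py; python3 held.py; python3 yb.py
```

```text
t 51.52 pos [ 546.4 -332.1  353.1] psi -44.1 q [-0.67  0.59  1.26 -0.    1.29  0.1 ] F [-0.  -0.3 -0.9] M [-0.04  0.   -0.04] open 8.2
side 101 dir tool [-0.005 -0.999 -0.034] z [176.5, 198.7] tool y [-23.5, 59.6] x mean -3.5
top 30 dir tool [ 0.462  0.358 -0.811] z [179.9, 210.8] tool y [-21.9, -7.7] x mean -0.4
side 88 mid [532.0, -341.8, 186.1] ang 46.2 slope 0.043 len 82.0 topz 186.7
top 23 mid [557.1, -318.0, 187.9] ang 62.5 slope -0.493 len 17.7 topz 190.0
```

Call:
step_arm(
  plan=[
    [0,0,1,0,0,0,0],
    [0,0,2,0,0,0,0],
    [0,0,2,0,0,0,0],
  ],
)

```text
clock: 52.1
position: [0.5465, -0.3322, 0.352]
orientation: [[0.718, -0.696, -0.0], [-0.696, -0.718, 0.0], [-0.0, 0.0, -1.0]]
contact_force: [-0.4, 0.9, -0.8]
opening: 0.0081
```

Call:
step_arm(
  plan=[
    [0,0,1,0,0,0,0],
    [0,0,2,0,0,0,0],
    [0,0,2,0,0,0,0],
  ],
)

```text
clock: 52.48
position: [0.5465, -0.3322, 0.3502]
orientation: [[0.718, -0.696, 0.0], [-0.696, -0.718, -0.0], [0.0, 0.0, -1.0]]
contact_force: [-0.7, -0.8, -1.2]
opening: 0.0078
```

Call:
step_arm(
  plan=[
    [0,0,1,0,0,0,0],
    [0,0,2,0,0,0,0],
    [0,0,2,0,0,0,0],
  ],
)

```text
clock: 52.85
position: [0.5465, -0.332, 0.3497]
orientation: [[0.718, -0.696, 0.001], [-0.696, -0.718, -0.001], [0.002, -0.0, -1.0]]
contact_force: [-1.4, 2.5, 8.4]
opening: 0.0079
```

Call:
step_arm(
  plan=[
    [0,0,1,0,0,0,0],
    [0,0,1,0,0,0,0],
  ],
)

```text
clock: 53.1
position: [0.5465, -0.3319, 0.3495]
orientation: [[0.718, -0.696, 0.002], [-0.696, -0.718, -0.002], [0.003, -0.0, -1.0]]
contact_force: [-3.6, 2.9, 12.1]
opening: 0.0081
```

Call:
step_arm(
  plan=[
    [0,0,-2,0,0,0,0],
    [0,0,-2,0,0,0,10],
    [0,0,-2,0,0,0,14],
    [0,0,-2,0,0,0,22],
    [0,0,-2,0,0,0,30],
    [0,0,-2,0,0,0,30],
  ],
)

```text
clock: 53.85
position: [0.5465, -0.3322, 0.349]
orientation: [[0.718, -0.696, -0.0], [-0.696, -0.718, -0.0], [-0.0, 0.0, -1.0]]
contact_force: [-0.8, 0.7, 0.1]
opening: 0.0299
```

Call:
step_arm(
  plan=[
    [0,0,-20,0,0,0,30],
    [0,0,-60,0,0,0,30],
    [-20,0,-80,0,0,0,30],
    [-80,0,-80,0,0,0,30],
    [-130,-60,-80,0,0,0,30],
    [-130,-120,-80,0,0,0,30],
    [-130,-170,-80,0,0,0,30],
    [-130,-170,-80,0,0,0,30],
  ],
)

```text
clock: 54.85
position: [0.5731, -0.1163, 0.4288]
orientation: [[0.722, -0.692, 0.001], [-0.692, -0.722, 0.001], [0.0, -0.001, -1.0]]
contact_force: [-0.6, -0.6, 0.4]
opening: 0.0298
```

```bash
python3 yb.py; python3 go.py
python3 - <<'E'
from meas import *
C=cloud(grab("side")); q=near(C,(.6956,-.1769),.06,.178,.192); print(mm(q.mean(0)),cv2.fitLine(q.astype(np.float32),cv2.DIST_HUBER,0,.01,.01).ravel()[:3])
E
```

```text
side 148 mid [533.3, -342.2, 182.3] ang 45.8 slope -0.019 len 82.5 topz 183.2
top 154 mid [531.7, -345.2, 185.0] ang 45.8 slope -0.01 len 83.0 topz 185.9
t 54.95 pos [ 571.5 -119.2  428.8] psi -44.0 q [-0.34  0.44  1.31 -0.    1.39  0.43] F [ 0.6  0.7 -0.3] M [-0.04  0.02  0.  ] open 30.4
[693.7, -173.2, 183.7] [ 0.704668    0.70867556 -0.03495793]
```

Call:
step_arm(
  plan=[
    [0,-60,0,0,0,0,30],
    [0,-120,0,0,0,0,30],
    [0,-150,0,0,0,0,30],
    [0,-150,0,0,0,0,30],
    [0,-150,0,0,0,0,30],
    [0,-150,0,0,0,0,30],
    [0,-150,0,0,0,0,30],
    [0,-150,0,0,0,0,30],
  ],
)

```text
clock: 56.0
position: [0.6755, -0.0124, 0.4294]
orientation: [[0.718, -0.696, 0.0], [-0.696, -0.718, -0.0], [0.0, -0.0, -1.0]]
contact_force: [-0.1, -0.3, 0.4]
opening: 0.0299
```

```bash
python3 yb.py; python3 go.py; python3 look.py | grep gauge
python3 - <<'E'
from meas import *
for n in("side","top"):
    f=grab(n); cv2.imwrite(f"pics/z_{n}.png",f["pixels"])
    q=near(cloud(f),(.602,.242),.02,.1,.15); print(n,"brush top",mm(q[:,2].max()) if len(q) else None)
E
```

```text
few 0
top 157 mid [531.9, -345.5, 185.3] ang 45.2 slope -0.035 len 82.7 topz 185.9
t 56.10 pos [675.7 -12.1 429.2] psi -44.1 q [-0.13  0.62  1.   -0.    1.52  0.64] F [-0.9 -0.2 -0.4] M [ 0.02  0.   -0.02] open 29.7
gauge 174 64.3
gauge 0 
side brush top 136.7
top brush top 138.7
```

View pics/z_side.png

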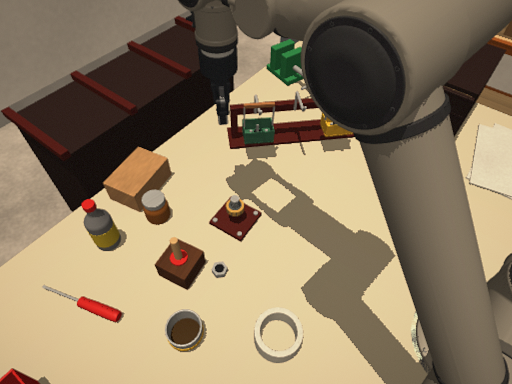

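Green hangs at (258,128) and yellow at (337,125), partly hidden by the arm. The brush is in its stand at (178,255), and the bystanders have not moved. Handing in.

```bash
python3 yb.py; python3 -c "
from cell import r
print(r.finish_job())"
```

```text
few 0
top 157 mid [531.5, -345.2, 185.2] ang 46.0 slope -0.013 len 83.1 topz 185.8
the job is handed in; nothing more can be done
None
```

The job is done in the order asked and handed in at about 56 s of the 208 s allowed.

- **Brush:** I dipped it in the oil pot with its tip about 5 to 8 mm above the inner floor. I dabbed the stud's end until I felt contact (about 15 N) and put the brush back. Its top read about 137 mm, against 135 mm expected.
- **Gauge:** I screwed it clockwise about 9 rad in two strokes until the torque jumped from about 0.1 to 1.6 N m. After regripping I backed it off 90.6°. Its top then read 64.3 to 65.6 mm, against 64.5 mm expected.
- **Totes:** Only yellow and green were there. Green hangs on the left hook and yellow on the right.
- **Yellow tote:** It was straight after I hung it, but was later found turned about 70° on its hook, still hanging. I take this to be the announced knock, though I did not see it happen. I lifted it, straightened it and lowered it again.
- **Last checks:** Yellow's bar lies at 46°, square to its hook, with its top at 186 mm as expected and its middle within about 2 mm of the hook point. At the very end only the top camera could see yellow, because the arm hid it from the side view. Green's bar was last measured a second earlier and was level on its hook. The bystanders were not moved and the gripper was touching nothing.

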